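# Load a lopsided jar carrier on the shaker and clamp it

### The job

Load the jar carrier onto the bench shaker: its closed jars are unequally filled, so find by a small trial lift where along the handle it hangs level, put it down, shift your grip and carry it over without letting it lean. Set it down gently between the sprung back rail and the open clamp bar, let go, then swing the cam lever fully over so that the bar clamps it against the rail. Keep the jars in their pockets and leave the timer, dish and marker where they are.

Things in the scene. Friction and masses are not known exactly. Their poses are not given: they have to be found in the camera images.
- handle (a point): middle of the carrier's handle bar, a slippery steel tube 12 mm thick, along the carrier's y axis, free to grip 115 mm to either side, 165 mm above the carrier's underside; grip it with 50 N or more. It hangs level only when held at its balance point, 38 to 72 mm from here towards one end (which end is not known); held elsewhere the tube turns in the fingers and the heavy end stays down
- carrier: the carrier, origin at the centre of its underside: two blue boards 300 mm long (y axis) by 80 mm wide (x axis), the lower 3 to 15 mm, the upper, with four pockets, 43 to 50 mm up; handle legs 144 mm either side of the middle; z up. 0.7 to 1 kg with its jars
- jar_a_mid (a point): centre of a dark jar with white lid, 52 mm across, 75 mm tall (this point is 37.5 mm above its foot), standing in one end pocket of the carrier, foot 15 mm above the carrier's underside. Four pockets in a row, at 36 and 108 mm either side of the middle; filling not visible
- jar_b_mid (a point): centre of a jar just like jar a, in the other end pocket
- jar_c_mid (a point): centre of a jar just like jar a, in an inner pocket (36 mm from the carrier's middle)
- platform (a point): on the shaker's platform, 75 mm above the worktop: where the clamped carrier's origin lies. x points to the back rail (rubber face at x = 37 mm, 21 mm high, gives way 3 mm when clamped), y along it, z up. End lips (inner faces y = +-158 mm) are 14 mm high; the open clamp bar's rubber face is at x = -57 mm, 21 mm high. The carrier drops in with 14 mm play across and 16 mm along: aim at x = -10 mm, y = 0, long side along y
- shaker: the whole shaker, fixed: white case with grey control strip, 225 mm deep, 350 mm wide; origin at the centre of its underside on the worktop, 38 mm in front of the platform point; same axes
- clamp_bar: clamp bar with rubber face, 270 mm long, along the front of the carrier's place; closing the cam lever moves it up to 17 mm towards the back rail, whose springs then give way 3 mm (about 10 N)
- cam_lever (a joint): angle of the red cam lever, rad: 0 open (lever points to the front, platform's -x), 1.57 fully closed at its stop (lever points along platform's -y, parallel to the bar). It turns level about an upright pin, stays where it is left, and takes less than 6 N at the tip. Starts at 0 to 0.25
- lever_pivot (a point): on the upright pin of the cam lever, at the height of the lever's centre line, 93.5 mm above the worktop; the lever turns in the horizontal plane about this point
- lever_tip (a point): on the centre line of the red lever handle, 75 mm from the pivot, where the handle is 17 mm thick (11 mm nearer the pivot; its end is at 87 mm)
- timer_mid (a point): white bench timer lying flat, 62 x 66 x 18 mm, at its middle; bystander
- dish_mid (a point): petri dish with lid, 61 mm across, 13 mm high, at its middle; bystander
- marker_mid (a point): red-capped marker pen lying flat, 135 mm long, 16 mm thick, at its middle; bystander
Not all that is in view belongs to the job. Leave any green look-alike of the part that bears jar_a_mid alone.

How it is judged (in metres and radians):
On the way, in this order (a step that is already met when the one before it is completed fails the run):
1. the carrier hangs clear of the worktop (underside more than 85 mm up), leaning less than 5 degrees (height (world z) of carrier above 0.085 m and angle between handle's own z axis and vertical below 0.087 rad), for 0.3 s.
2. the carrier stands on the platform between the back rail and the still open clamp bar, let go (z of carrier in the frame of platform between -0.003 and 0.003 m and x of carrier in the frame of platform between -0.022 and 0.003 m and y of carrier in the frame of platform between -0.012 and 0.012 m and angle between handle's own z axis and vertical below 0.03 rad and contact force between the fingers and carrier below 0.2 N and value of joint cam_lever below 0.8 rad), for 0.2 s.
At the end, for the whole second after the job is handed in: Lever fully over (over 1.4 of 1.57 rad), bar pressing on the carrier (over 4 N); carrier at rest, flat on the platform, within 3 mm of its clamped place across, 12 mm of the middle lengthways and 0.03 rad of square; all three jars upright in their pockets (value of joint cam_lever above 1.4 rad and contact force between clamp_bar and carrier above 4 N and z of carrier in the frame of platform between -0.003 and 0.003 m and x of carrier in the frame of platform between -0.003 and 0.003 m and y of carrier in the frame of platform between -0.012 and 0.012 m and angle between handle's own z axis and vertical below 0.03 rad and angle between the y axis of carrier and the y axis of platform, either way round below 0.03 rad and linear speed of carrier below 0.02 m/s and z of each of jar_a_mid, jar_b_mid, jar_c_mid in the frame of carrier below 0.06 m and angle between each of jar_a_mid, jar_b_mid, jar_c_mid's own z axis and vertical below 0.12 rad and horizontal distance between each of jar_a_mid, jar_b_mid, jar_c_mid and carrier below 0.115 m); the robot touches nothing.
It fails at once if the carrier leans more than 8 degrees while its underside is more than 40 mm up (height (world z) of carrier above 0.04 m and angle between handle's own z axis and vertical above 0.14 rad).
It fails at once if the carrier is dropped or rammed onto the shaker (contact over 80 N) (contact force between carrier and shaker above 80 N).
It fails at once if the timer, dish or marker is moved more than 25 mm (distance of any of timer_mid, dish_mid, marker_mid from where it was at the start of the episode above 0.025 m).
It also fails if it takes over 53 s, if anything falls off the work surface, if the arm or the gripper's body presses on something with over 40 N, if the wrist force passes 120 N, or if a joint passes its speed limit or range.

### The arm

A 6-joint arm with a two-finger parallel gripper is mounted at the origin on a cart in front of the work surface, level with it; the furniture and walls round the work are solid. World frame = base frame: x ahead of the robot, y to its left, z up, the work surface at z = 0. Lengths are in mm, angles in rad, forces in N, time in s.
With the tool pointing down it reaches from about 325 to 850 mm from the base axis. Payload 15.5 kg.
Tool frame: the origin (TCP) lies midway between the tips of the shut fingers; the grasp point (between the pads) lies 19 mm behind it; z points along the fingers, x is the direction in which the jaws open and shut, and the axes are right-handed (so a half turn about z gives the same grasp; the last joint's range is limited). The gripper opens to 91 mm and grips with 3 to 60 N. Pads are 32 mm wide; open, the fingers measure 118 mm over their backs; the gripper's body (76 mm by 178 mm) begins 60 mm behind the grasp point.
Start: joints at [-1.21, 0.494, 1.345, -0, 1.302, -0.096], TCP at [275.114, -561.194, 213.915] pointing down, gripper open.
Joint ranges: [-2.91, 2.91], [-0.82, 2.16], [0.22, 2.67], [-1.22, 4.37], [0.12, 2.79], [-3.08, 3.08]. Speed limits (rad/s): [1.89, 1.89, 2.57, 3.01, 3.01, 3.01].

### API

Orientations are given as a unit quaternion [w, x, y, z].
In Python, from bench import readout, vision, ticket gives the robot as it stands.
- The arm moves only by the shell command python3 -m jog 'ROWS' [OPENING]. ROWS is JSON, one flat list of numbers, 6 for each row, row after row: the shift along the tool's x, y, z in cm, then the turn, a rotation vector about the tool's x, y, z in degrees. A call has 1 to 10 rows; each row shifts and turns the pose as measured when the row begins, along the tool's axes as they then stand; what a row does not reach is not made up. A row lasts 1/10 s, in which the tool goes at most 50 mm and 8.59 degrees, less where a joint would pass 70% of its speed; a pose out of reach is approached as far as the arm can. A call is refused whole if a number of a shift passes 5 or a number of a turn 8.59, either way. A call with a gripper value outside its range is refused whole. OPENING is the finger opening in cm, from 0 to 9.12, set as the call begins (- or left out, the last holds). The fingers move at their own pace and stop on an object; the grip force is fixed at half the most. Time passes only in rows, so rows that do not move let the fingers close. It gives the time, the measured TCP pose, the force and the opening at its end, in the units of the state.
- readout.get_state(): the state, without advancing time (a new reading comes with each control period).
- vision.get_image(name): name is "scene" or "top"; returns a dict with "image" (400x640x3 uint8, red, green, blue), "vertical_fov" (degrees; the focal length in pixels is half the picture's height over the tangent of half this angle, whatever the lens; pixels are square), "cx", "cy" (the principal point, pixels), "camera_from_world" (4x4, takes a point from world to camera coordinates). Camera axes: x right, y up, looking along -z (the intrinsics and any distortion apply to the point x, -y, -z); pixel columns grow to the right and rows downward; lengths in mm; the calibration is good to about 2 mm. A picture is of the moment at which its call begins. There is no depth.
- ticket.finish_job(): hands the job in, once; it reports no verdict.
The state is a dict: "time": time; "qpos": joint angles; "qd": joint speeds; "joint_torque": joint torques, N m; "eef_pos": TCP position; "tool_rot": TCP orientation; "force": force on the tool from outside, world axes, zero at the start; "torque": the same for the moment, N m; "gripper_width": opening from 0.0 (shut) to 1.0 (fully open).
Only numpy, scipy, OpenCV 4.12 (cv2) and the standard library are available. Lean on these libraries where they do the work, as an engineer would, in place of code of your own. Each camera call takes 0.05 s, during which the arm holds its last target.

## Working session

There is one attempt and no reset: what is moved stays moved. The work goes in short steps, Python scripts to look and compute and a shell command to move; the robot and the scene stay as the last step left them, time stands still between calls to the robot, and variables do not carry over. Pictures are saved under pics/ and viewed, and the job is handed in when it is done.

```bash
mkdir -p pics; ls; python3 - <<'E'
from bench import readout, vision
import cv2, json, numpy as np
print(readout.get_state())
for n in ("scene","top"):
    d=vision.get_image(n)
    print(n,{k:(v if k!='camera_from_world' else np.array(v).tolist()) for k,v in d.items() if k!='image'})
    cv2.imwrite(f"pics/{n}0.png",d['image'][:,:,::-1])
E
```

```text
pics
{'time': 0.0, 'qpos': array([-1.21050521e+00,  4.94185058e-01,  1.34615174e+00, -2.30544144e-05,
        1.30247615e+00, -9.54963086e-02]), 'qd': array([ 0.00155292,  0.00086639, -0.00163511,  0.00031191,  0.00064015,
       -0.00045351]), 'joint_torque': array([-4.66772635e-04, -8.78842878e+01, -3.81853938e+01,  7.08141807e-02,
        5.31533745e-02, -1.29439791e-04]), 'eef_pos': array([ 274.96741524, -560.83569766,  213.3301124 ]), 'tool_rot': array([-3.61881695e-04,  8.48579535e-01, -5.29067481e-01, -4.91369388e-04]), 'force': array([ 0.76089018, -0.87092245, -0.47614306]), 'torque': array([ 0.00441941, -0.00282264,  0.03930597]), 'gripper_width': 0.9998029194932617}
scene {'vertical_fov': 57.936922518956685, 'cx': 325.57689321594677, 'cy': 198.25807402242512, 'camera_from_world': [[-0.8473187090838589, -0.5309209841833001, 0.013187637783123223, 503.29447904677903], [0.381541302010506, -0.5912689809485429, 0.7105119471396661, -191.46240453835682], [-0.36942826109623866, 0.6070616943292565, 0.7035615532286437, -1078.3020808123313], [0.0, 0.0, 0.0, 1.0]]}
top {'vertical_fov': 46.73898192173984, 'cx': 322.7805827229705, 'cy': 191.68044665881322, 'camera_from_world': [[-0.016901044098682365, -0.9998222329205765, 0.008358065929797515, 180.37176808496997], [0.984878602964113, -0.015205767392470294, 0.17257729300653293, -505.4281916906306], [-0.172419523638801, 0.01114841673595557, 0.984960517316532, -1803.7702085647913], [0.0, 0.0, 0.0, 1.0]]}
```

View pics/scene0.png

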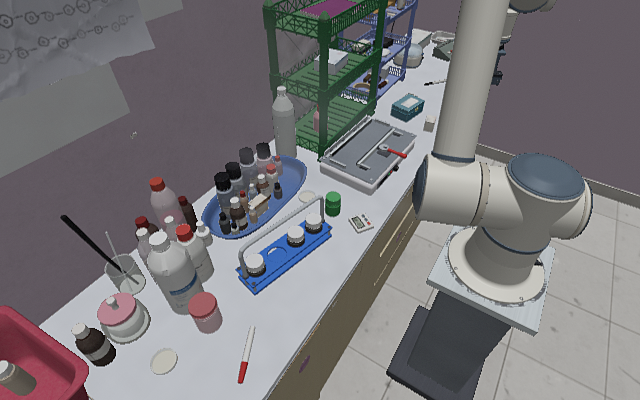

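View pics/top0.png

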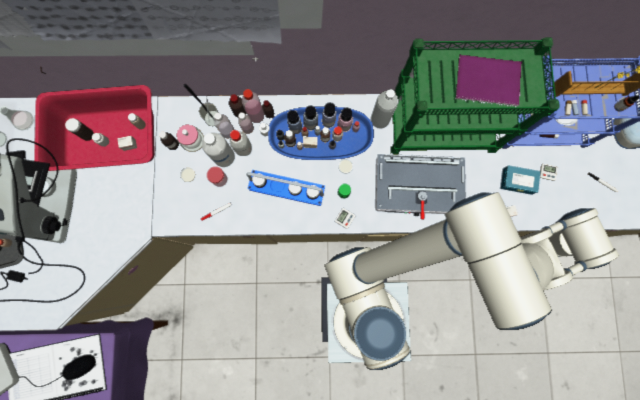

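```bash
cat > h.py <<'E'
import numpy as np, cv2
from bench import vision, readout
def cam(n):
    d=vision.get_image(n); return d
def K(d):
    f=200/np.tan(np.radians(d['vertical_fov']/2)); return f,d['cx'],d['cy']
def proj(d,P):
    T=np.array(d['camera_from_world']); p=T[:3,:3]@np.asarray(P,float)+T[:3,3]
    f,cx,cy=K(d); return np.array([cx+f*p[0]/-p[2], cy-f*p[1]/-p[2]])
def ray(d,u,v,z):
    T=np.array(d['camera_from_world']); R=T[:3,:3]; c=-R.T@T[:3,3]; f,cx,cy=K(d)
    r=R.T@np.array([(u-cx)/f,-(v-cy)/f,-1]); s=(z-c[2])/r[2]; return c+s*r
def crop(d,u0,v0,u1,v1,s,fn,pts=()):
    im=cv2.resize(d['image'][v0:v1,u0:u1,::-1],None,fx=s,fy=s,interpolation=cv2.INTER_CUBIC)
    for p in pts: cv2.circle(im,(int((p[0]+.5-u0)*s),int((p[1]+.5-v0)*s)),3,(0,255,255),-1)
    cv2.imwrite(fn,im)
E
python3 - <<'E'
from h import *
import pickle
t=cam('top');s=cam('scene');pickle.dump((t,s),open('d0.pkl','wb'))
crop(t,240,145,340,215,8,'pics/t_car.png'); crop(t,365,145,475,225,7,'pics/t_sh.png')
crop(s,225,180,345,300,5,'pics/s_car.png'); crop(s,310,105,430,205,6,'pics/s_sh.png')
for d in(t,s): print(proj(d,[0,0,0]))
E
```

```text
[369.06411096 321.37369207]
[494.20257948 262.40636236]
```

View pics/t_car.png

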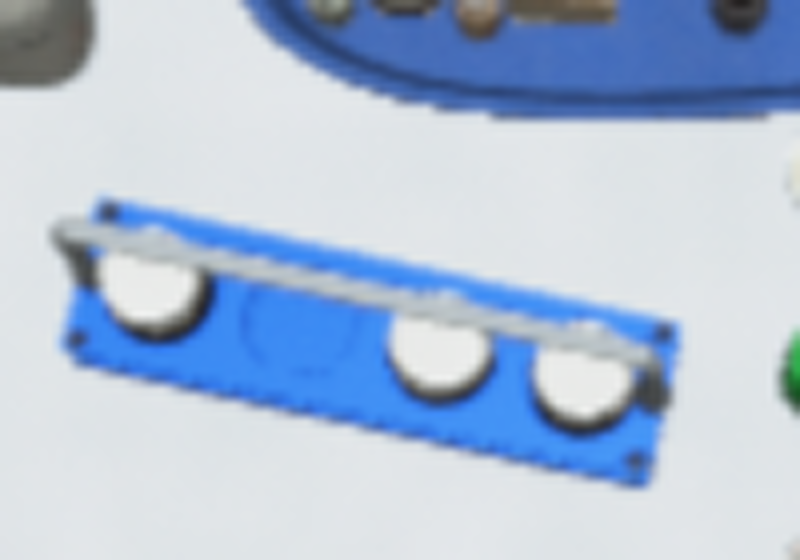

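View pics/t_sh.png

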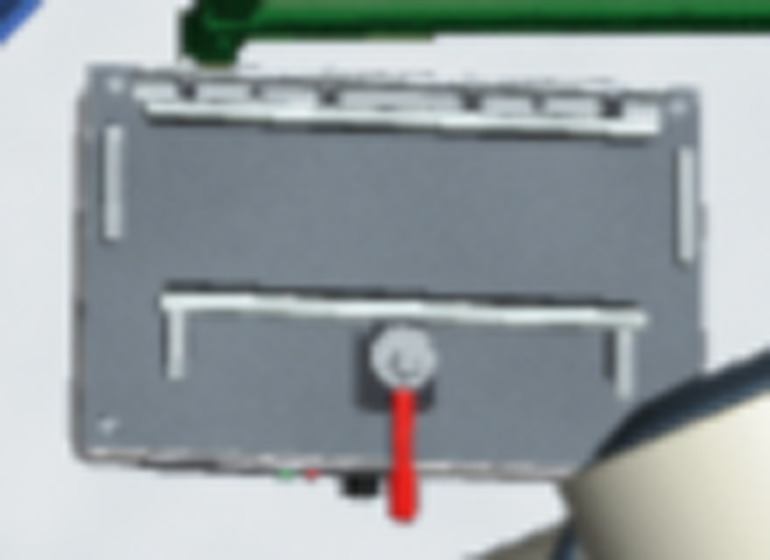

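View pics/s_car.png

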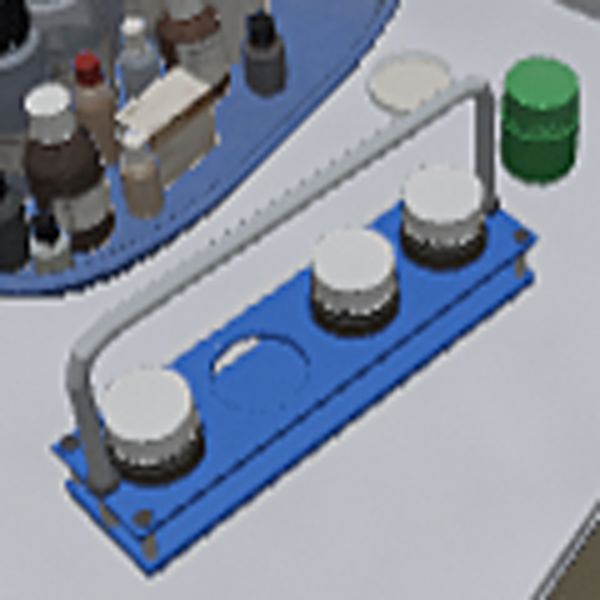

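View pics/s_sh.png

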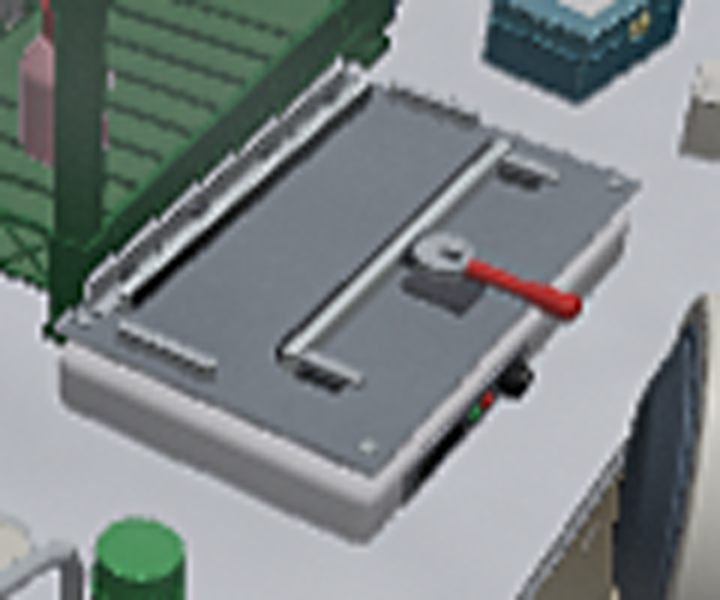

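```bash
python3 - <<'E'
from h import *
import pickle
t,s=pickle.load(open('d0.pkl','rb'))
def tc(x,y,z): return ray(t,240+x/8-.5,145+y/8-.5,z)
def sc(x,y,z): return ray(s,225+x/5-.5,180+y/5-.5,z)
def ts(x,y,z): return ray(t,365+x/7-.5,145+y/7-.5,z)
def ss(x,y,z): return ray(s,310+x/6-.5,105+y/6-.5,z)
np.set_printoptions(precision=1,suppress=True)
print('carrier top corners, top');C=np.array([tc(*p,50) for p in[(100,198),(65,355),(645,487),(680,322)]]);print(C[:,:2],C.mean(0))
for a,b in((0,1),(1,2),(2,3),(3,0)):print(np.linalg.norm(C[a]-C[b]))
print('scene');C=np.array([sc(*p,50) for p in[(55,445),(150,540),(540,240)]]);print(C[:,:2],(C[0]+C[2])/2,np.linalg.norm(C[0]-C[1]),np.linalg.norm(C[2]-C[1]))
print('lids top'); 
for p in((157,283),(443,337),(587,370)):print(tc(*p,90))
print('lids scene')
for p in((150,400),(354,260),(444,193)):print(sc(*p,90))
print('handle z165 top');print(tc(60,232,165),tc(655,358,165))
print('handle scene');print(sc(80,355,165),sc(483,85,165))
print('shaker platform corners z75 top');print(ts(92,66,75),ts(700,92,75),ts(78,460,75))
print('rail face top z96',ts(145,117,96),ts(658,137,96))
print('bar top',ts(165,293,96),ts(645,315,96),'lips',ts(121,180,89),ts(679,205,89))
print('pivot',ts(403,355,93.5+5),'tip end',ts(402,520,93.5))
print('scene: corners',ss(635,188,75),ss(375,475,75),ss(55,325,75))
print('pivot',ss(443,250,98),'tip',ss(575,305,93.5),'bar',ss(285,355,96),ss(505,145,96),'lips',ss(120,330,89),ss(210,370,89))
print('rail',ss(365,90,96),ss(130,290,96))
E
```

```text
carrier top corners, top
[[602.6 454.1]
 [523.  470.7]
 [452.3 183.7]
 [535.  164.9]] [528.2 318.4  50. ]
81.33302222632662
295.62535998501755
84.84910225417866
296.9847277938821
scene
[[603.5 451.8]
 [521.2 469.7]
 [456.2 181.4]] [529.8 316.6  50. ] 84.239654149573 295.49554955140616
lids top
[550.7 420.2  90. ]
[521.7 281.   90. ]
[504.4 211.2  90. ]
lids scene
[556.3 420.1  90. ]
[521.2 282.   90. ]
[506.3 210.8  90. ]
handle z165 top
[560.4 456.1 165. ] [496.2 178.6 165. ]
handle scene
[560.1 454.4 165. ] [495.4 185.6 165. ]
shaker platform corners z75 top
[651.9 -48.5  75. ] [ 631.6 -394.1   75. ] [426.2 -32.2  75. ]
rail face top z96 [616.6 -74.3  96. ] [ 600.8 -361.8   96. ]
bar top [516.1 -81.4  96. ] [ 499.6 -347.7   96. ] lips [582.2 -60.4  89. ] [ 563.2 -373.1   89. ]
pivot [ 478.8 -211.3   98.5] tip end [ 387.7 -206.9   93.5]
scene: corners [ 417.7 -375.6   75. ] [434.4 -35.8  75. ] [656.4 -50.9  75. ]
pivot [ 482.3 -216.5   98. ] tip [ 394.7 -215.8   93.5] bar [516.  -77.7  96. ] [ 498.7 -344.    96. ] lips [612.2 -53.   89. ] [549.5 -49.9  89. ]
rail [ 604.5 -352.2   96. ] [622.7 -81.   96. ]
```

```bash
python3 - <<'E'
from h import *
import pickle
t,s=pickle.load(open('d0.pkl','rb'))
np.set_printoptions(precision=1,suppress=True)
print('leg base scene',ray(s,310+55/6,105+335/6,0), 'top', ray(t,365+210/7,145+62/7,0))
# legs: front-left leg top at scene ~(270,0)?; project candidates
for z in(0,100,200,300,400,500,600):
    P=[665,-45,z]; print(z,proj(t,P),proj(s,P))
for n,p in dict(timer=(345,218),dish=(345,167),dish2=(187,174),marker=(216,211),green=(345,190)).items(): print(n,ray(t,*p,8))
# platform fit overlay
def W(c,yaw,p): 
    cy,sy=np.cos(yaw),np.sin(yaw); return [c[0]+cy*p[0]-sy*p[1],c[1]+sy*p[0]+cy*p[1],p[2]+75]
c=(569,-217);yaw=-0.059
L=[]
for x in(74.5,-150.5):
  for y in(-175,175): L.append((x,y,0))
for y in(-150,150): L.append((37,y,21))
for y in(-135,135): L.append((-57,y,21))
L+= [(0,158,14),(0,-158,14),(0,0,0)]
crop(t,365,145,475,225,7,'pics/t_ov.png',[proj(t,W(c,yaw,p)) for p in L])
crop(s,310,105,430,205,6,'pics/s_ov.png',[proj(s,W(c,yaw,p)) for p in L])
c=(528.8,317);yaw=-.231
L=[(x,y,50-75) for x in(-40,40) for y in(-150,150)]+[(0,y,90-75) for y in(108,-36,-108)]+[(0,y,165-75) for y in(-144,0,144)]
crop(t,240,145,340,215,8,'pics/t_ovc.png',[proj(t,W(c,yaw,p)) for p in L])
crop(s,225,180,345,300,5,'pics/s_ovc.png',[proj(s,W(c,yaw,p)) for p in L])
a=cv2.imread('pics/t_ov.png');b=cv2.imread('pics/s_ov.png')
E
```

```text
leg base scene [ 698.6 -119.9   -0. ] top [ 670.5 -130.7    0. ]
0 [374.4 155.5] [315.9 174.5]
100 [377.4 149.1] [315.7 153.2]
200 [380.8 142. ] [315.5 129.3]
300 [384.5 134.1] [315.3 102.6]
400 [388.8 125.1] [315.1  72.3]
500 [393.6 114.9] [314.8  37.7]
600 [399.2 103.2] [314.5  -2.1]
timer [405.4  84.1   8. ]
dish [615.9  78.8   8. ]
dish2 [596.3 725.1   8. ]
marker [442.  603.4   8. ]
green [520.   81.2   8. ]
```

View pics/t_ov.png

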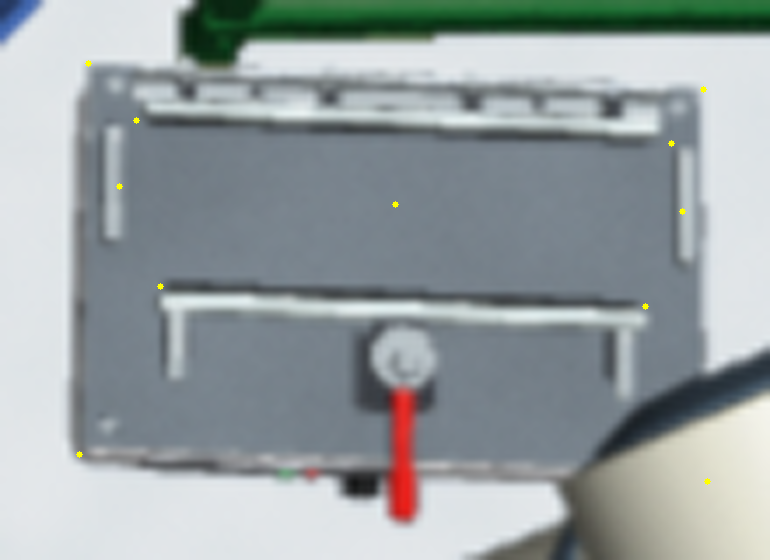

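View pics/s_ov.png

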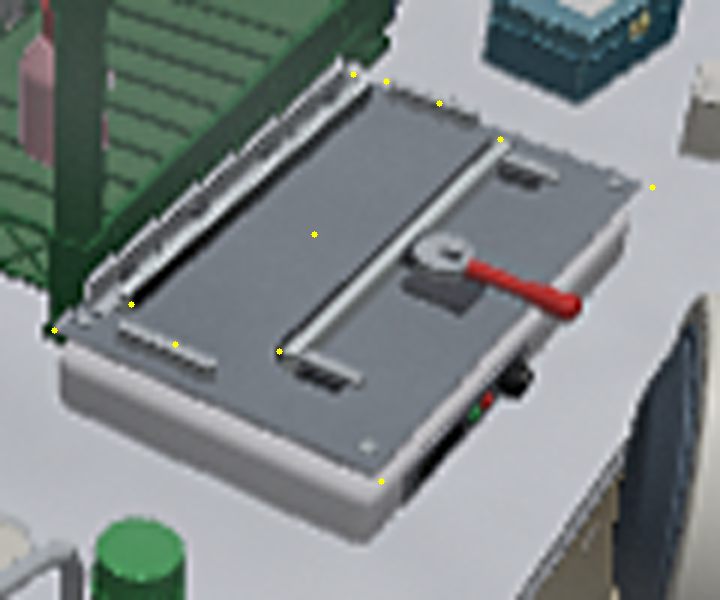

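View pics/t_ovc.png

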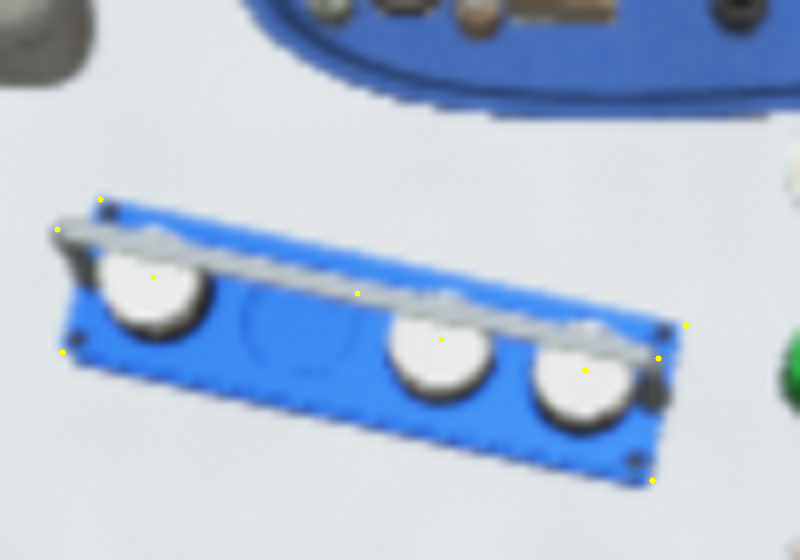

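View pics/s_ovc.png

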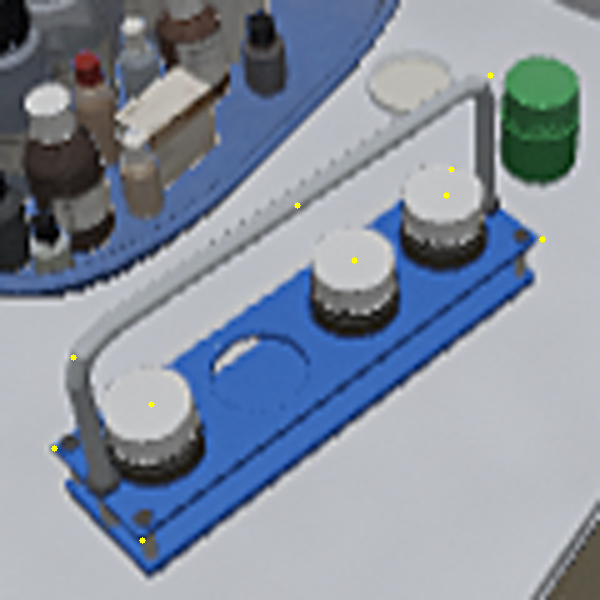

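```bash
cat > go.py <<'E'
import sys
from h import *
from scipy.spatial.transform import Rotation as R
st=readout.get_state()
q=st['tool_rot'];r=R.from_quat([q[1],q[2],q[3],q[0]])
yaw=np.degrees(np.arctan2(*r.as_matrix()[1::-1,0]))
np.set_printoptions(precision=2,suppress=True)
print('t',st['time'],'p',st['eef_pos'],'yaw',yaw,'zaxis',r.as_matrix()[:,2],'F',st['force'],'T',st['torque'],'w',st['gripper_width'])
if len(sys.argv)>1:
    a=[float(v) for v in sys.argv[1:]]
    d=r.inv().apply(np.array(a[:3])-st['eef_pos'])/10
    print('shift cm',d,'len',np.linalg.norm(d))
    if len(a)>3:
        T=R.from_euler('z',a[3],degrees=True)*R.from_matrix(np.diag([1.,-1,-1]))
        print('rot deg',np.degrees((r.inv()*T).as_rotvec()))
E
python3 -m jog '[0,0,-0.5,0,0,-8.45,0,0,-0.5,0,0,-8.45,0,0,-0.5,0,0,-8.45,0,0,-0.5,0,0,-8.45,0,0,-0.5,0,0,-8.45,0,0,-0.5,0,0,-8.45]' 6
python3 go.py 516.2 263.5 230 -13.2
```

```text
time: 0.8
eef_pos: [274.6, -559.9, 242.6]
tool_rot: [-0.002, 0.994, -0.107, -0.001]
force: [-0.0, 0.1, -0.1]
gripper_width: 0.66
t 0.8 p [ 274.63 -559.86  242.63] yaw -12.257130970497288 zaxis [-0.  0. -1.] F [-0.01  0.11 -0.08] T [-0.02 -0.05 -0.01] w 0.6599961361527245
shift cm [  6.13 -85.58   1.6 ] len 85.81544408775919
rot deg [-0.23  0.15  0.94]
```

```bash
python3 -m jog '[0.34,-4.8,0,0,0,0.9,0.34,-4.8,0,0,0,0,0.34,-4.8,0,0,0,0,0.34,-4.8,0,0,0,0,0.34,-4.8,0,0,0,0,0.34,-4.8,0,0,0,0,0.34,-4.8,0,0,0,0,0.34,-4.8,0,0,0,0,0.34,-4.8,0,0,0,0,0.34,-4.8,0,0,0,0]'
python3 go.py 516.2 263.5 200 -13.2
```

```text
time: 1.8
eef_pos: [414.9, -88.0, 243.2]
tool_rot: [-0.001, 0.993, -0.115, 0.0]
force: [1.2, -0.7, -0.6]
gripper_width: 0.659
t 1.8 p [414.87 -87.96 243.18] yaw -13.156909015964633 zaxis [ 0.  0. -1.] F [ 1.16 -0.66 -0.55] T [-0.06 -0.12  0.  ] w 0.6587281902259209
shift cm [  1.87 -36.52   4.38] len 36.831773656319
rot deg [-0.1   0.    0.04]
```

```bash
python3 -m jog '[0.2,-4.5,0.2,0,0,0,0.2,-4.5,0.2,0,0,0,0.2,-4.5,0.4,0,0,0,0.2,-4.5,0.5,0,0,0,0.2,-4.5,0.5,0,0,0,0.2,-4.5,0.6,0,0,0,0.2,-4.5,0.8,0,0,0,0.2,-4.4,0.9,0,0,0,0,0,0,0,0,0]'
python3 go.py 516.2 263.5 146 -13.2; python3 - <<'E'
from h import *
t=cam('top');s=cam('scene')
crop(t,240,140,340,215,8,'pics/t1.png');crop(s,225,140,345,300,5,'pics/s1.png')
E
```

```text
time: 2.7
eef_pos: [514.2, 279.4, 201.7]
tool_rot: [-0.001, 0.994, -0.112, 0.002]
force: [-0.0, -1.1, -0.2]
gripper_width: 0.661
t 2.7 p [514.16 279.38 201.7 ] yaw -12.872861125113747 zaxis [ 0.  0. -1.] F [-0.03 -1.08 -0.2 ] T [-0.02 -0.11  0.02] w 0.6608232643562756
shift cm [0.53 1.52 5.57] len 5.795401501640432
rot deg [-0.18 -0.22  0.33]
```

View pics/t1.png

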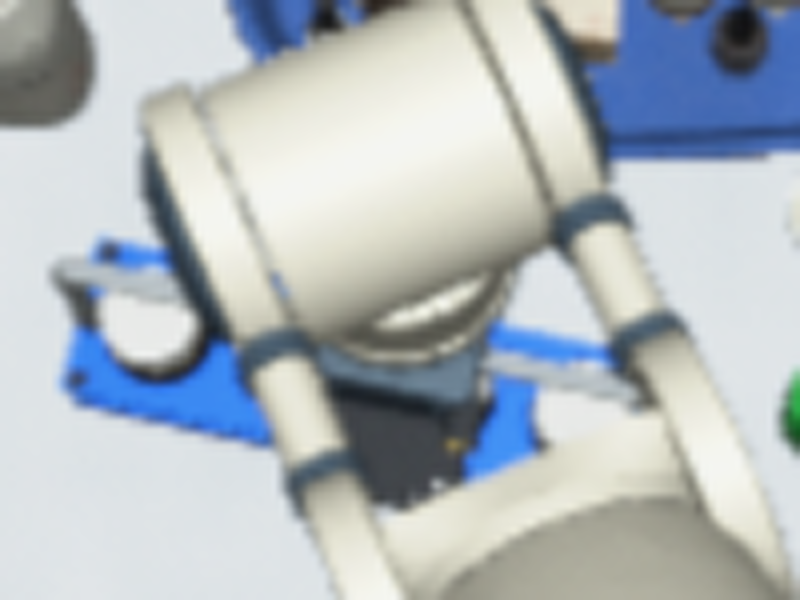

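View pics/s1.png

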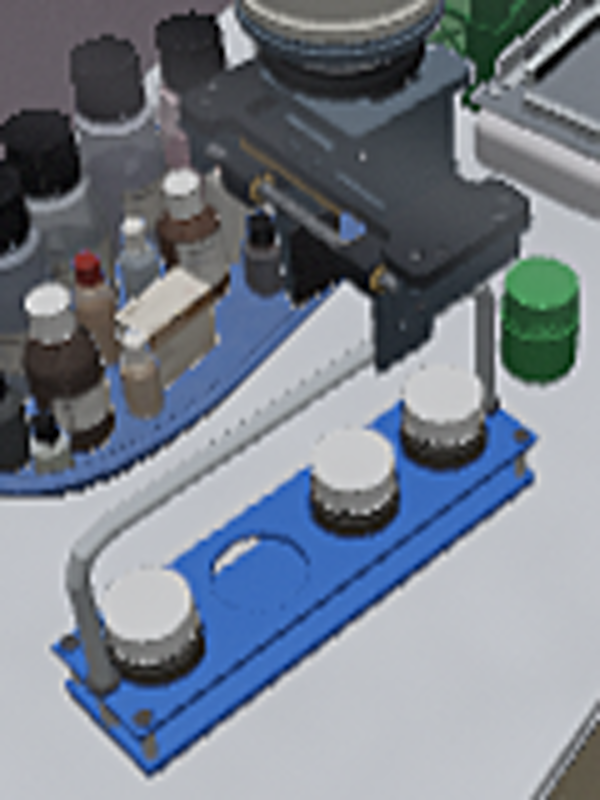

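```bash
python3 -m jog '[0.26,0.75,0.3,0,0,0.33,0.26,0.75,0.5,0,0,0,0,0,1.2,0,0,0,0,0,1.2,0,0,0,0,0,1.2,0,0,0,0,0,1.0,0,0,0,0,0,0,0,0,0]'
python3 go.py 516.2 263.5 146 -13.2
```

```text
time: 3.5
eef_pos: [514.6, 253.0, 144.1]
tool_rot: [-0.0, 0.993, -0.119, 0.002]
force: [-0.5, -0.3, 0.1]
gripper_width: 0.659
t 3.5 p [514.58 253.03 144.15] yaw -13.663240206997093 zaxis [ 0. -0. -1.] F [-0.49 -0.29  0.12] T [-0.01 -0.08 -0.07] w 0.659237385890245
shift cm [-0.09 -1.06 -0.18] len 1.0760677019004177
rot deg [-0.04 -0.17 -0.46]
```

```bash
python3 -m jog '[-0.08,-1.0,-0.15,0,0,-0.4,0,0,0,0,0,0,0,0,0,0,0,0]' 6; python3 -m jog '[0,0,0,0,0,0,0,0,0,0,0,0,0,0,0,0,0,0,0,0,0,0,0,0,0,0,0,0,0,0]' 0
python3 go.py 516.2 263.5 146 -13.2
```

```text
time: 3.8
eef_pos: [516.6, 264.0, 146.0]
tool_rot: [-0.0, 0.993, -0.115, 0.002]
force: [0.1, -0.3, -0.9]
gripper_width: 0.658
time: 4.3
eef_pos: [517.0, 264.4, 147.1]
tool_rot: [-0.001, 0.993, -0.115, 0.003]
force: [-0.4, -0.7, 0.1]
gripper_width: 0.25
t 4.3 p [517.03 264.36 147.08] yaw -13.20609128622539 zaxis [ 0.01  0.   -1.  ] F [-0.41 -0.71  0.13] T [ 0.   -0.05 -0.03] w 0.250075427915904
shift cm [-0.06  0.1   0.11] len 0.16083855242546682
rot deg [-0.11 -0.28 -0.01]
```

```bash
python3 -m jog '[0,0,0,0,0,0,0,0,0,0,0,0,0,0,0,0,0,0]' 0
python3 go.py; python3 -m jog '[0,0,-0.3,0,0,0,0,0,-0.4,0,0,0,0,0,-0.4,0,0,0,0,0,-0.4,0,0,0,0,0,-0.4,0,0,0,0,0,-0.4,0,0,0,0,0,0,0,0,0,0,0,0,0,0,0,0,0,0,0,0,0]'; python3 go.py; python3 - <<'E'
from h import *
s=cam('scene')
crop(s,225,140,345,300,5,'pics/s2.png')
E
python3 go.py
```

```text
time: 4.6
eef_pos: [517.4, 264.3, 147.1]
tool_rot: [-0.001, 0.993, -0.115, 0.003]
force: [1.5, 0.4, -1.8]
gripper_width: 0.123
t 4.6 p [517.35 264.28 147.14] yaw -13.216930199708647 zaxis [ 0.01  0.   -1.  ] F [ 1.51  0.41 -1.85] T [-0.03 -0.25 -0.02] w 0.12252112106654407
time: 5.5
eef_pos: [515.4, 263.8, 170.8]
tool_rot: [0.0, 0.993, -0.115, 0.001]
force: [0.1, 0.2, -7.9]
gripper_width: 0.12
t 5.5 p [515.42 263.75 170.75] yaw -13.216218319573425 zaxis [ 0. -0. -1.] F [ 0.11  0.25 -7.92] T [ 0.06 -0.11  0.04] w 0.12029090969699806
t 5.55 p [515.39 263.7  170.7 ] yaw -13.220990676236369 zaxis [ 0. -0. -1.] F [-0.77  0.63 -8.8 ] T [ 0.08 -0.02  0.01] w 0.1265398298304926
```

View pics/s2.png

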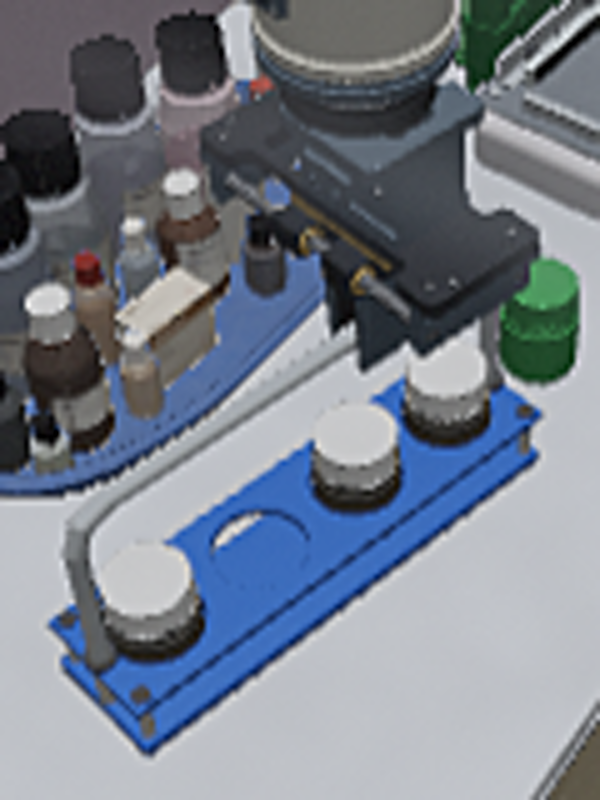

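```bash
cat > fit.py <<'E'
from h import *
from scipy.optimize import least_squares
from scipy.spatial.transform import Rotation as R
def fit(s,uv,P,x0=(529,317,0,-.231,0,0)):
    P=np.array(P,float);uv=np.array(uv,float)
    def f(x):
        r=R.from_euler('ZYX',[x[3],x[5],x[4]])
        Q=r.apply(P)+x[:3]
        return np.r_[(np.array([proj(s,q) for q in Q])-uv).ravel(),(x[5])*20]
    return least_squares(f,x0)
if __name__=='__main__':
    import pickle
    t,s0=pickle.load(open('d0.pkl','rb'))
    np.set_printoptions(precision=3,suppress=True)
    # upper board corners, lower board bottom corner, lids
    P=[(40,150,50),(-40,150,50),(-40,-150,50),(-40,150,3),(-40,-150,3),(0,108,90),(0,-36,90),(0,-108,90)]
    a=[(55,445),(147,540),(543,238),(150,573),(535,280),(150,398),(354,260),(444,193)]
    b=[(50,625),(147,717),(543,412),(150,752),(537,460),(148,571),(355,432),(446,366)]
    A=[(225+x/5-.5,180+y/5-.5) for x,y in a]; B=[(225+x/5-.5,140+y/5-.5) for x,y in b]
    for u in(A,B):
        r=fit(s0,u,P); print(r.x,np.degrees(r.x[4:]),abs(r.fun).max())
E
python3 fit.py
```

```text
[537.255 308.098  -8.867  -0.24   -0.019  -0.03 ] [-1.071 -1.713] 1.0847655053041194
[532.971 311.729  18.537  -0.22    0.006  -0.013] [ 0.333 -0.762] 1.4616085616936516
```

```bash
cat > lean.py <<'E'
from fit import *
import pickle,sys
t0,s0=pickle.load(open('d0.pkl','rb'))
def run(base=(528.8,317,0,-.231,0,0)):
    s=cam('scene')
    U=8
    P=[(-40,150,50),(-40,-150,50),(-40,150,3),(-40,75,50),(0,108,90),(0,-36,90),(-20,-36,90),(0,-108,90)]
    r=R.from_euler('ZYX',[base[3],0,0])
    a=cv2.resize(s0['image'],None,fx=U,fy=U,interpolation=cv2.INTER_CUBIC);b=cv2.resize(s['image'],None,fx=U,fy=U,interpolation=cv2.INTER_CUBIC)
    B=[];sc=[]
    for p in P:
        u=proj(s0,r.apply(p)+base[:3]); w=6
        x,y=[int(round((v+.5)*U)) for v in u]
        T=a[y-w*U:y+w*U,x-w*U:x+w*U]; m=14
        S=b[y-(w+m)*U:y+(w+m)*U,x-(w+m)*U:x+(w+m)*U]
        M=cv2.matchTemplate(S,T,cv2.TM_CCOEFF_NORMED);_,mx,_,l=cv2.minMaxLoc(M)
        d=np.array([l[0]/U-m,l[1]/U-m]); sc.append(mx); B.append(u+d); print(p,d,round(mx,2))
    k=np.array(sc)>.85
    f=fit(s0,np.array(B)[k],np.array(P)[k],x0=base)
    np.set_printoptions(precision=3,suppress=True)
    print('pose',f.x,'lean deg x,y',np.degrees(f.x[4:]),'res',abs(f.fun).max())
    return s
s=run(); crop(s,225,140,345,300,5,sys.argv[1])
E
python3 lean.py pics/s3.png; python3 go.py
```

```text
(-40, 150, 50) [-0.375 -4.25 ] 0.98
(-40, -150, 50) [ 0.875 -4.75 ] 0.98
(-40, 150, 3) [-0.375 -4.125] 0.98
(-40, 75, 50) [  9.875 -11.875] 0.99
(0, 108, 90) [-0.125 -4.875] 0.99
(0, -36, 90) [ 0.625 -5.125] 0.97
(-20, -36, 90) [ 0.5 -5. ] 0.98
(0, -108, 90) [ 1.875 -4.25 ] 0.65
pose [518.168 325.035  34.719  -0.18    0.072   0.037] lean deg x,y [4.108 2.127] res 7.789897050959723
t 5.6 p [515.41 263.7  170.66] yaw -13.216699830948789 zaxis [ 0. -0. -1.] F [ 0.68 -0.25 -8.17] T [ 0.02 -0.11  0.01] w 0.12275432267841642
```

Drop the edge (aperture) point and redo.

```bash
sed -i 's/(-40,75,50),//' lean.py; python3 lean.py pics/s4.png
```

```text
(-40, 150, 50) [-0.375 -4.25 ] 0.98
(-40, -150, 50) [ 1.   -4.75] 0.98
(-40, 150, 3) [-0.25  -4.125] 0.98
(0, 108, 90) [ 0.    -4.875] 0.98
(0, -36, 90) [ 0.5   -5.125] 0.97
(-20, -36, 90) [ 0.625 -5.   ] 0.98
(0, -108, 90) [ 1.75 -4.25] 0.65
pose [525.7   317.585  24.698  -0.228   0.003  -0.004] lean deg x,y [ 0.177 -0.25 ] res 0.17385568321896017
```

```bash
python3 -m jog '[0,0,-0.6,0,0,0,0,0,-0.6,0,0,0,0,0,0,0,0,0,0,0,0,0,0,0]'; python3 lean.py pics/s5.png; for i in 1 ; do python3 go.py;done
```

```text
time: 6.05
eef_pos: [515.4, 263.7, 183.8]
tool_rot: [0.0, 0.993, -0.115, 0.001]
force: [0.7, -0.0, -7.7]
gripper_width: 0.124
(-40, 150, 50) [-1. -7.] 0.97
(-40, -150, 50) [ 0.75 -0.25] 0.71
(-40, 150, 3) [-0.875 -6.875] 0.98
(0, 108, 90) [-0.625 -7.875] 0.96
(0, -36, 90) [ 0.375 -8.125] 0.97
(-20, -36, 90) [ 0.375 -8.   ] 0.97
(0, -108, 90) [ 1.5 -7.5] 0.74
pose [526.338 316.227  36.39   -0.233  -0.003  -0.006] lean deg x,y [-0.192 -0.341] res 0.18938809869175088
t 6.1 p [515.44 263.74 183.8 ] yaw -13.217369626064903 zaxis [ 0. -0. -1.] F [ 0.18 -0.4  -6.63] T [ 0.06 -0.14 -0.02] w 0.12419403661240325
```

```bash
python3 -m jog '[0,0,-0.6,0,0,0,0,0,-1,0,0,0,0,0,-0.6,0,0,0,0,0,0,0,0,0]'; python3 lean.py pics/s6.png; python3 go.py
```

```text
time: 6.5
eef_pos: [515.4, 263.7, 207.9]
tool_rot: [0.0, 0.993, -0.115, 0.001]
force: [0.1, -0.5, -7.9]
gripper_width: 0.125
(-40, 150, 50) [ -2.375 -12.   ] 0.94
(-40, -150, 50) [ 0.75  -5.125] 0.7
(-40, 150, 3) [ -2.25 -11.75] 0.99
(0, 108, 90) [ -1.625 -13.625] 0.97
(0, -36, 90) [ -0.125 -14.   ] 0.97
(-20, -36, 90) [  0.125 -13.75 ] 0.97
(0, -108, 90) [  1.  -13.5] 0.9
pose [525.64  317.824  61.704  -0.231   0.005  -0.009] lean deg x,y [ 0.261 -0.505] res 0.38960558848941673
t 6.55 p [515.29 263.73 207.52] yaw -13.21872366511904 zaxis [ 0. -0. -1.] F [-0.34  0.98 -7.27] T [ 0.14 -0.12 -0.04] w 0.11988562789287821
```

View pics/s6.png

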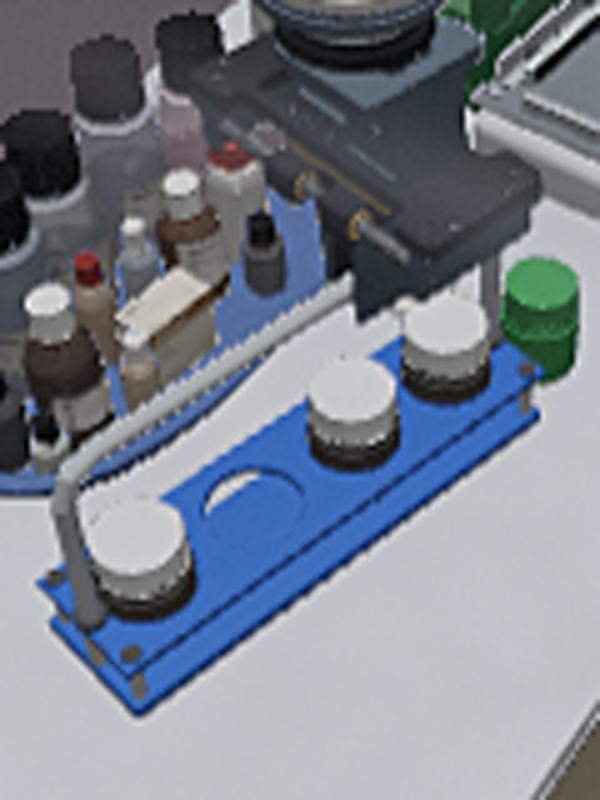

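```bash
python3 -m jog '[0,0,-0.6,0,0,0,0,0,-1.2,0,0,0,0,0,-1.7,0,0,0,0,0,-1.7,0,0,0,0,0,-1.2,0,0,0,0,0,-0.6,0,0,0,0,0,0,0,0,0,0,0,0,0,0,0]'; python3 lean.py pics/s7.png; python3 go.py 554.8 -270.5 275 -3.4
```

```text
time: 7.35
eef_pos: [514.6, 263.5, 283.3]
tool_rot: [0.0, 0.993, -0.115, 0.0]
force: [0.8, 0.1, -8.1]
gripper_width: 0.122
(-40, 150, 50) [-13.75  13.5 ] 0.41
(-40, -150, 50) [ 9.25 14.  ] 0.57
(-40, 150, 3) [ -8.75  -13.375] 0.54
(0, 108, 90) [13.75 13.  ] 0.41
(0, -36, 90) [-14.     -7.375] 0.43
(-20, -36, 90) [1.875 5.5  ] 0.61
(0, -108, 90) [-14.    -13.625] 0.32
t 7.4 p [514.58 263.49 283.15] yaw -13.221633239251155 zaxis [ 0. -0. -1.] F [ 0.37 -0.86 -7.7 ] T [ 0.07 -0.07 -0.06] w 0.12406700799591594
shift cm [16.13 51.06  0.86] len 53.55604444633819
rot deg [ 0.04 -0.04 -9.82]Traceback (most recent call last):
  File "lean.py", line 23, in <module>
    s=run(); crop(s,225,140,345,300,5,sys.argv[1])
  File "lean.py", line 19, in run
    f=fit(s0,np.array(B)[k],np.array(P)[k],x0=base)
  File "fit.py", line 10, in fit
    return least_squares(f,x0)
    return func(*args, **kwargs)
    vector_fun = VectorFunction(
        fun_wrapped,
    ...<6 lines>...
        workers=workers
    )
    self._update_fun()
    ~~~~~~~~~~~~~~~~^^
    self.f = self.fun_wrapped(xp_copy(self.x))
             ~~~~~~~~~~~~~~~~^^^^^^^^^^^^^^^^^
    return np.atleast_1d(self.fun(x))
                         ~~~~~~~~^^^
    return self.f(x, *self.args, **self.kwargs)
           ~~~~~~^^^^^^^^^^^^^^^^^^^^^^^^^^^^^^
  File "fit.py", line 9, in f
    return np.r_[(np.array([proj(s,q) for q in Q])-uv).ravel(),(x[5])*20]
                  ~~~~~~~~~~~~~~~~~~~~~~~~~~~~~~~~^~~
ValueError: operands could not be broadcast together with shapes (0,) (0,2)
```

```bash
cat > lean2.py <<'E'
from fit import *
import pickle,sys
t0,s0=pickle.load(open('d0.pkl','rb'))
base=(528.8,317,0,-.231,0,0)
st=readout.get_state(); q=st['tool_rot'];rt=R.from_quat([q[1],q[2],q[3],q[0]]).as_matrix()
y=np.arctan2(rt[1,0],rt[0,0]); e=st['eef_pos']
pr=np.r_[e[0]+54.6*-np.sin(y),e[1]+54.6*np.cos(y),e[2]+19-165,y,0,0]
s=cam('scene');U=8
P=[(-40,150,50),(-40,-150,50),(-40,150,3),(-40,-150,3),(0,108,90),(0,-36,90),(-20,-36,90),(0,-108,90)]
r0=R.from_euler('Z',base[3]);r1=R.from_euler('Z',y)
B=[];sc=[]
f,cx,cy=K(s)
for p in P:
    u=proj(s0,r0.apply(p)+base[:3]);v=proj(s,r1.apply(p)+pr[:3])
    # local affine warp of the reference into predicted view: board-plane directions x,y
    ds=[(10,0,0),(0,10,0)] 
    a=np.float32([u]+[proj(s0,r0.apply(np.add(p,d))+base[:3]) for d in ds]);b=np.float32([v]+[proj(s,r1.apply(np.add(p,d))+pr[:3]) for d in ds])
    w=7;m=8
    A=cv2.getAffineTransform(a,b-np.float32(v)+np.float32([w-.5/U*0,w]));A=A*U
    T=cv2.warpAffine(s0['image'],A,(2*w*U,2*w*U),flags=cv2.INTER_CUBIC)
    S=cv2.warpAffine(s['image'],np.float32([[U,0,-(v[0]-w-m)*U],[0,U,-(v[1]-w-m)*U]]),(2*(w+m)*U,2*(w+m)*U),flags=cv2.INTER_CUBIC)
    M=cv2.matchTemplate(S,T,cv2.TM_CCOEFF_NORMED);_,mx,_,l=cv2.minMaxLoc(M)
    d=np.array(l)/U-m; sc.append(mx);B.append(v+d);print(p,d,round(mx,2))
k=np.array(sc)>.85
np.set_printoptions(precision=3,suppress=True)
print('pred',pr[:4])
if k.sum()>=4:
    g=fit(s,np.array(B)[k],np.array(P)[k],x0=pr);print('pose',g.x[:4],'lean deg',np.degrees(g.x[4:]),'res',abs(g.fun).max())
c=proj(s,pr[:3]+[0,0,60]);x0=int(np.clip(c[0]-80,0,480));y0=int(np.clip(c[1]-75,0,250))
crop(s,x0,y0,x0+160,y0+150,4,sys.argv[1]);print('crop origin',x0,y0)
E
python3 lean2.py pics/s8.png
```

```text
(-40, 150, 50) [0.75  1.875] 0.86
(-40, -150, 50) [8.  1.5] 0.78
(-40, 150, 3) [0.375 0.5  ] 0.99
(-40, -150, 3) [7.25  6.125] 0.82
(0, 108, 90) [1.    0.625] 0.95
(0, -36, 90) [1.125 0.875] 0.9
(-20, -36, 90) [0.5 1. ] 0.96
(0, -108, 90) [0.625 0.625] 0.97
pred [527.07  316.639 137.153  -0.231]
pose [525.251 317.466 137.04   -0.229] lean deg [-0.06  -1.074] res 0.73548759869675
crop origin 203 137
```

View pics/s8.png

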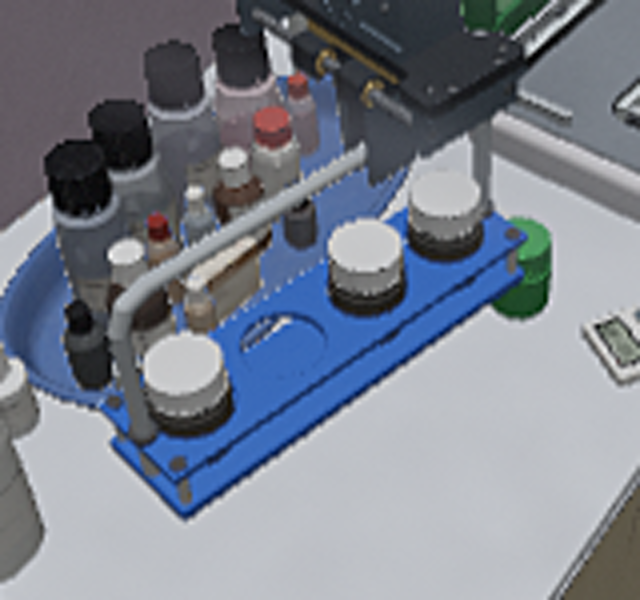

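```bash
python3 -m jog '[0.12,0.5,0,0,0,0,0.23,1,0,0,0,-0.5,0.37,1.55,0,0,0,-1,0.48,2.1,0,0,0,-1,0.52,2.5,0,0,0,-1,0.52,2.7,0,0,0,-1,0.5,2.8,0,0,0,-1,0.45,2.8,0,0,0,-1,0.4,2.8,0,0,0,-1,0.4,2.8,0,0,0,-1]'; python3 go.py 554.8 -270.5 278 -3.4
```

```text
time: 8.45
eef_pos: [517.2, 32.8, 279.8]
tool_rot: [0.002, 0.999, -0.035, -0.003]
force: [0.8, 1.0, -8.1]
gripper_width: 0.119
t 8.45 p [517.16  32.84 279.8 ] yaw -3.987747141603738 zaxis [-0.01 -0.   -1.  ] F [ 0.85  0.98 -8.07] T [ 0.08 -0.16 -0.  ] w 0.11868945898032304
shift cm [ 5.87 30.    0.24] len 30.567200486675123
rot deg [ 0.18  0.33 -0.59]
```

```bash
python3 -m jog '[0.4,2.8,0,0,0,-0.3,0.5,2.8,0,0,0,0,0.6,2.8,0,0,0,0,0.6,2.8,0,0,0,0,0.6,2.8,0,0,0,0,0.6,2.6,0,0,0,0,0.6,2.2,0,0,0,0,0.6,1.7,0,0,0,0,0.3,1.2,0,0,0,0,0.2,0.6,0,0,0,0]'; python3 -m jog '[0,0,0,0,0,0,0,0,0,0,0,0]'; python3 go.py 554.8 -270.5 278 -3.4; python3 lean2.py pics/s9.png
```

```text
time: 9.45
eef_pos: [547.2, -211.3, 278.0]
tool_rot: [0.002, 0.999, -0.033, -0.006]
force: [-0.3, -0.2, -7.6]
gripper_width: 0.121
time: 9.65
eef_pos: [547.0, -211.1, 277.7]
tool_rot: [0.001, 0.999, -0.033, -0.006]
force: [-0.2, 0.2, -8.8]
gripper_width: 0.122
t 9.65 p [ 547.03 -211.14  277.71] yaw -3.7533439966762483 zaxis [-0.01 -0.   -1.  ] F [-0.17  0.19 -8.8 ] T [ 0.17 -0.05 -0.04] w 0.12172534620180363
shift cm [ 1.16  5.87 -0.02] len 5.9865579469214305
rot deg [ 0.19  0.66 -0.35]
(-40, 150, 50) [-4.     6.375] 0.44
(-40, -150, 50) [-8.    -4.125] 0.43
(-40, 150, 3) [ 1.75 -0.25] 0.64
(-40, -150, 3) [ 1.5   -0.375] 0.59
(0, 108, 90) [2. 1.] 0.57
(0, -36, 90) [1.5 3.5] 0.47
(-20, -36, 90) [-0.25  1.  ] 0.66
(0, -108, 90) [8.    3.375] 0.45
pred [ 550.599 -156.659  131.707   -0.066]
crop origin 281 51
```

View pics/s9.png

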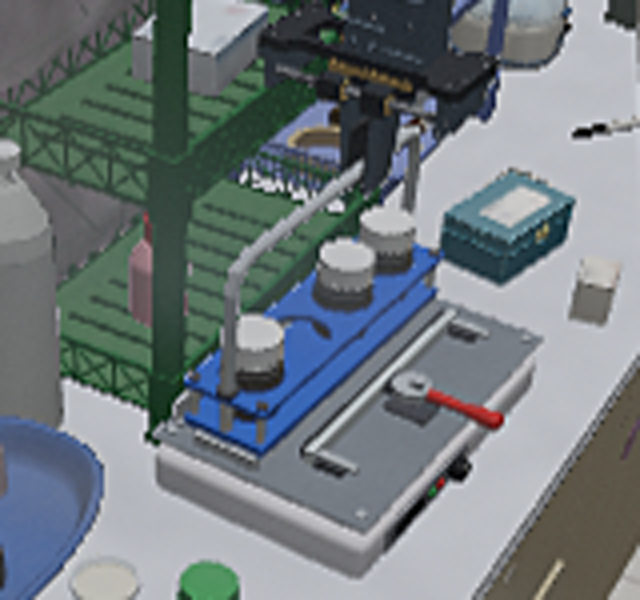

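```bash
python3 -m jog '[0.1,0.5,0,0,0,0,0.2,1,0,0,0.3,-0.2,0.25,1.3,0,0,0.3,-0.1,0.25,1.3,0,0.2,0,0,0.2,1,0,0,0,0,0.1,0.5,0,0,0,0,0,0,0,0,0,0,0,0,0,0,0,0]'; python3 go.py 554.8 -270.5 278 -3.4;  python3 - <<'E'
from h import *
import pickle
t=cam('top');s=cam('scene');pickle.dump((t,s),open('d1.pkl','wb'))
crop(t,355,130,485,225,6,'pics/t10.png');crop(s,290,60,420,200,5,'pics/s10.png')
E
```

```text
time: 10.5
eef_pos: [555.2, -272.1, 277.8]
tool_rot: [-0.0, 1.0, -0.029, -0.0]
force: [0.9, 0.2, -7.6]
gripper_width: 0.124
t 10.5 p [ 555.24 -272.06  277.81] yaw -3.349150748624663 zaxis [-0.  0. -1.] F [ 0.88  0.16 -7.6 ] T [ 0.16 -0.13  0.02] w 0.12402951301988795
shift cm [-0.05 -0.15 -0.02] len 0.16270451545810552
rot deg [-0.02  0.01  0.05]
```

View pics/t10.png

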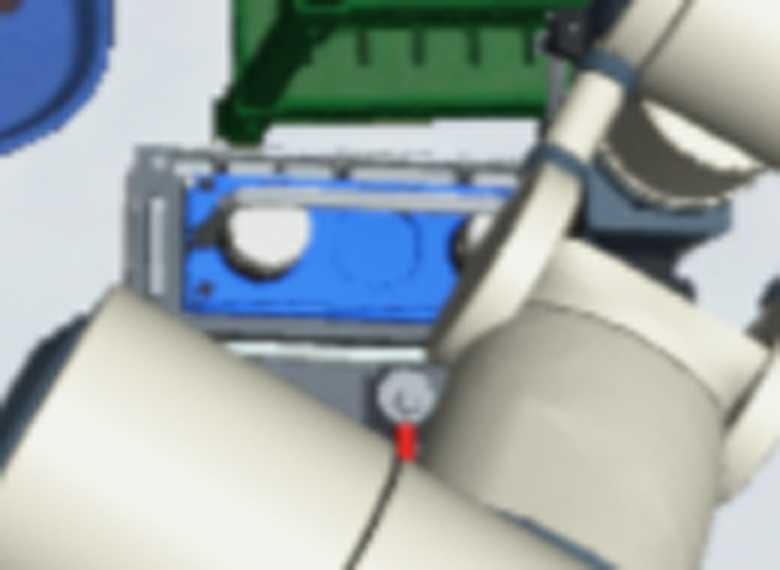

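View pics/s10.png

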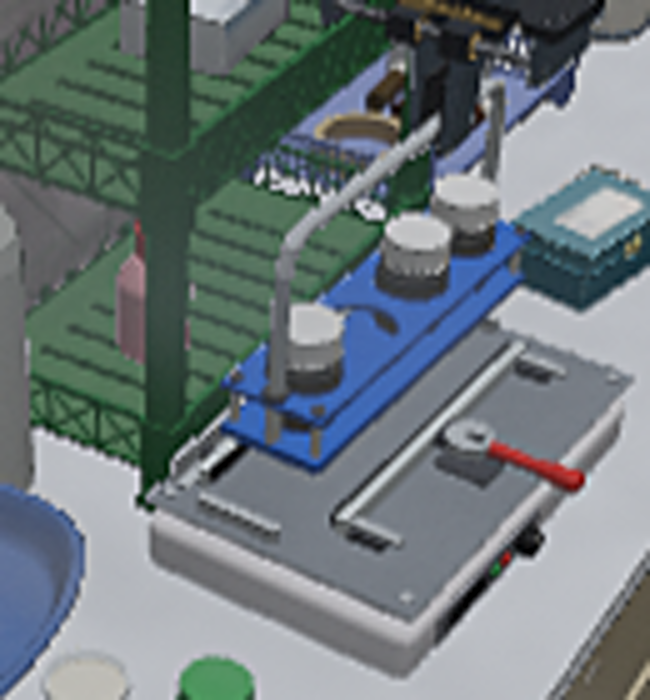

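```bash
python3 - <<'E'
from fit import *
import pickle
t,s=pickle.load(open('d1.pkl','rb'))
np.set_printoptions(precision=2,suppress=True)
y=np.radians(-3.35); off=54.6
c=np.array([555.24-off*np.sin(y),-272.06+off*np.cos(y),277.8+19-165]);print(c)
r=R.from_euler('Z',y)
P=[(x,yy,z) for x in(-40,40) for yy in(-150,150) for z in(3,50)]+[(0,yy,90) for yy in(108,-36,-108)]+[(0,-144,165),(0,144,165)]
Q=[r.apply(p)+c for p in P]
crop(t,355,130,485,225,6,'pics/t11.png',[proj(t,q) for q in Q]);crop(s,290,60,420,200,5,'pics/s11.png',[proj(s,q) for q in Q])
z=c[2]+50
print(ray(t,355+188/6-.5,130+170/6-.5,z),ray(t,355+184/6-.5,130+312/6-.5,z), r.apply((40,150,50))+c,r.apply((-40,150,50))+c)
E
```

```text
[ 558.43 -217.55  131.8 ]
[608.82 -64.14 181.8 ] [518.73 -58.02 181.8 ] [607.13 -70.15 181.8 ] [527.26 -65.47 181.8 ]
```

View pics/t11.png

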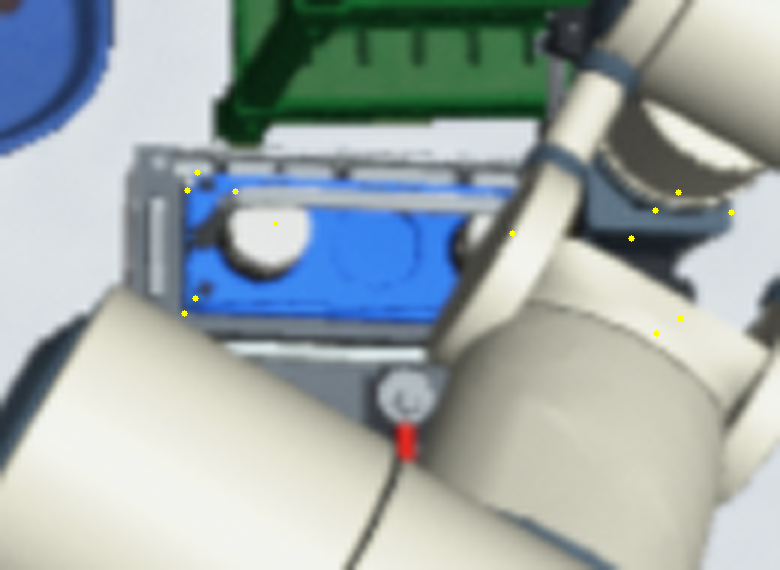

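View pics/s11.png

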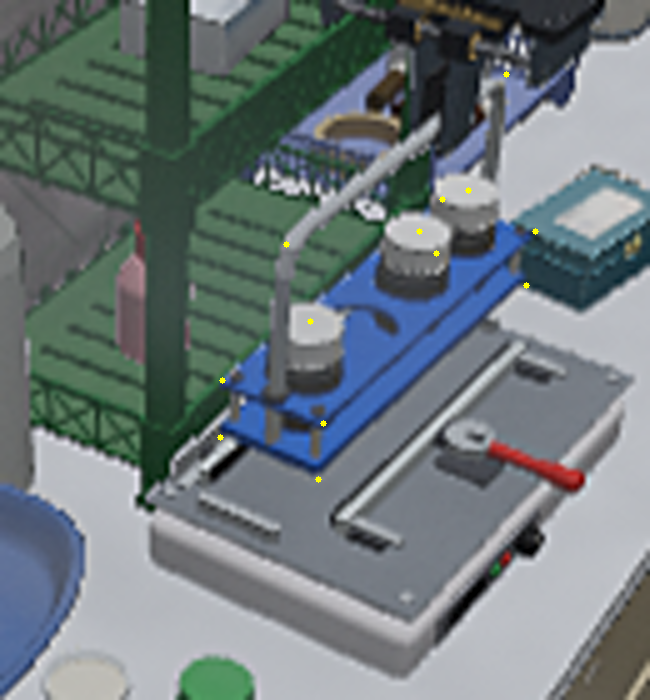

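```bash
python3 - <<'E'
from fit import *
import pickle
t,s=pickle.load(open('d1.pkl','rb'))
crop(s,330,85,402,160,10,'pics/s12.png')
E
```

```text
(no output)
```

View pics/s12.png

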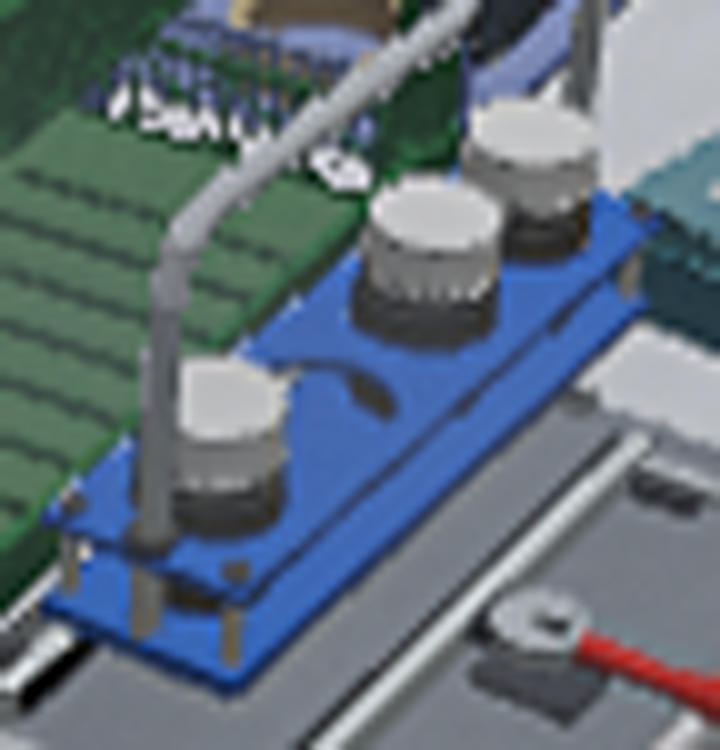

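```bash
python3 - <<'E'
from fit import *
import pickle
t,s=pickle.load(open('d1.pkl','rb'))
np.set_printoptions(precision=3,suppress=True)
P=[(40,150,50),(-40,150,50),(-40,-150,50),(-40,150,3),(-40,-150,3),(0,108,90),(0,-36,90),(0,-108,90)]
b=[(45,515),(245,600),(660,222),(235,694),(645,310),(230,400),(436,213),(533,132)]
B=[(330+x/10-.5,85+y/10-.5) for x,y in b]
g=fit(s,B,P,x0=(558,-217,132,-.058,0,0));print(g.x,np.degrees(g.x[4:]),g.fun.reshape(-1)[:-1].reshape(-1,2))
x=np.array([558.4,-217.5,131.8,-.0585,0,0])
r=R.from_euler('Z',x[3]);print(np.array([proj(s,r.apply(p)+x[:3]) for p in P])-B)
E
```

```text
[ 577.016 -256.162  106.032   -0.065   -0.023   -0.021] [-1.336 -1.215] [[ 0.815 -0.479]
 [ 0.013 -0.424]
 [ 0.224 -0.94 ]
 [ 0.025  0.833]
 [-0.135  0.569]
 [-0.806 -0.065]
 [-0.07   0.37 ]
 [-0.054  0.153]]
[[ 0.035 -0.305]
 [ 0.142 -0.378]
 [ 1.14  -0.855]
 [ 0.183  1.597]
 [ 0.792  1.197]
 [-0.989 -0.595]
 [ 0.234 -0.067]
 [ 0.405 -0.187]]
```

```bash
python3 -m jog '[0,-0.08,0.5,0,0,0,0,0,1,0,0,0,0,0,1,0,0,0,0,0,0.8,0,0,0,0,0,0.5,0,0,0,0,0,0.3,0,0,0,0,0,0,0,0,0,0,0,0,0,0,0]'; python3 go.py 554.8 -270.5 221 -3.4;  python3 - <<'E'
from h import *
import pickle
t=cam('top');s=cam('scene');pickle.dump((t,s),open('d2.pkl','wb'))
crop(t,355,130,485,225,6,'pics/t13.png');crop(s,310,75,420,180,7,'pics/s13.png')
E
```

```text
time: 11.4
eef_pos: [554.9, -269.1, 232.3]
tool_rot: [-0.001, 1.0, -0.028, -0.001]
force: [-0.1, -0.0, -6.8]
gripper_width: 0.123
t 11.4 p [ 554.9  -269.14  232.31] yaw -3.233420740382659 zaxis [-0.  0. -1.] F [-0.07 -0.02 -6.79] T [ 0.04 -0.08  0.  ] w 0.12331419419304923
shift cm [-0.    0.14  1.13] len 1.138810479033446
rot deg [-0.08  0.1   0.17]
```

View pics/t13.png

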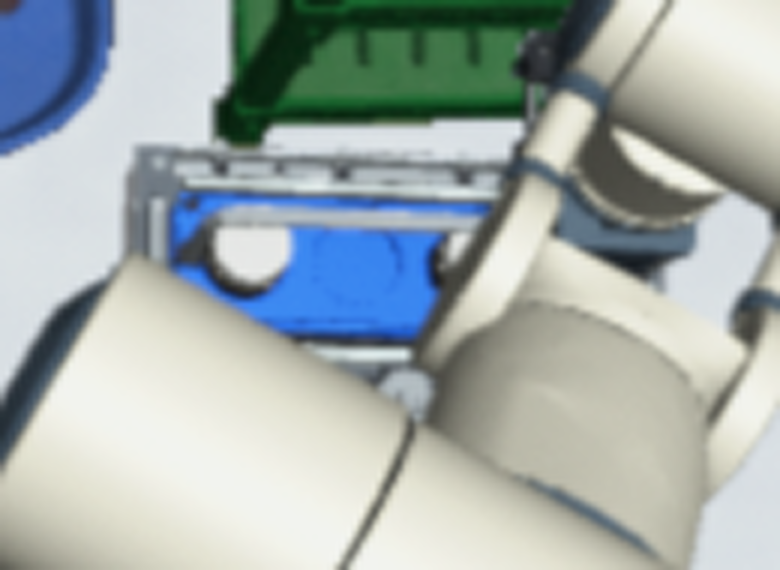

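View pics/s13.png

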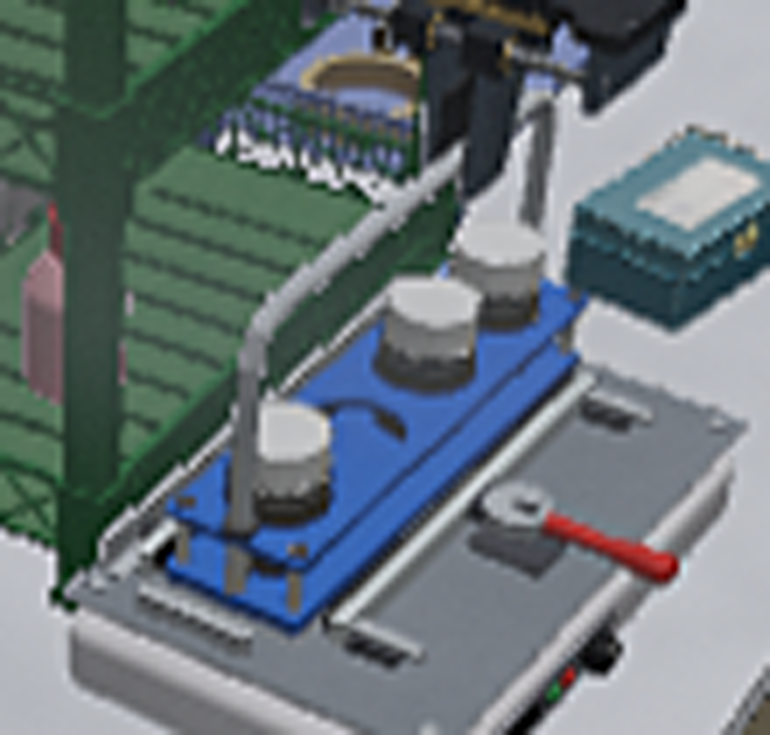

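```bash
python3 - <<'E'
from fit import *
import pickle
t,s=pickle.load(open('d2.pkl','rb'))
np.set_printoptions(precision=1,suppress=True)
f=lambda x,y,z:ray(t,355+x/6-.5,130+y/6-.5,z)
print('board left',f(174,200,136.5),f(172,250,136.5),'lip inner',f(166,215,89))
print('board back edge',f(330,205,136.5),'rail face',f(330,192,96),'front edge',f(350,341,136.5),'bar back edge',f(350,349,96))
g=lambda x,y,z:ray(s,310+x/7-.5,75+y/7-.5,z)
print('scene: lower front-left corner',g(295,632,89.5),g(575,368,89.5),'upper FL',g(302,570,136.5),'FR',g(588,298,136.5))
print('exp FL',[558.2-39.9+.058*150*1, -214.6+2.3+149.8],'bar',g(330,620,96),g(590,380,96),'lip',g(250,632,89),g(140,590,89))
E
```

```text
board left [600.6 -61.3 136.5] [567.9 -58.7 136.5] lip inner [601.9 -62.7  89. ]
board back edge [ 595.8 -160.9  136.5] rail face [ 614.  -169.7   96. ] front edge [ 507.3 -169.3  136.5] bar back edge [ 509.5 -177.5   96. ]
scene: lower front-left corner [532.1 -69.4  89.5] [ 513.4 -359.2   89.5] upper FL [526.7 -60.4 136.5] FR [ 511.8 -357.1  136.5]
exp FL [527.0000000000001, -62.49999999999997] bar [518.6 -79.9  96. ] [ 498.  -343.5   96. ] lip [551.1 -57.8  89. ] [614.3 -56.4  89. ]
```

```bash
python3 -m jog '[0,0.2,0,0,0,0,0,0,0.3,0,0,0,0,0,0.3,0,0,0,0,0,0,0,0,0,0,0,0,0,0,0]'; python3 go.py 554.8 -270.5 221 -3.4
```

```text
time: 12.0
eef_pos: [555.1, -271.6, 226.7]
tool_rot: [-0.0, 1.0, -0.028, -0.0]
force: [-0.5, -0.7, -7.2]
gripper_width: 0.123
t 12.0 p [ 555.12 -271.64  226.7 ] yaw -3.2369462884404085 zaxis [-0.  0. -1.] F [-0.47 -0.71 -7.18] T [ 0.05 -0.15 -0.02] w 0.1228009415454476
shift cm [-0.04 -0.11  0.57] len 0.582681717239354
rot deg [-0.03  0.01  0.16]
```

```bash
python3 -m jog '[0,0,0.2,0,0,0,0,0,0.2,0,0,0,0,0,0,0,0,0,0,0,0,0,0,0]'; python3 go.py
```

```text
time: 12.4
eef_pos: [555.1, -271.6, 222.3]
tool_rot: [-0.0, 1.0, -0.028, -0.0]
force: [-0.1, 0.3, -7.7]
gripper_width: 0.122
t 12.4 p [ 555.12 -271.59  222.32] yaw -3.238071483038409 zaxis [-0.  0. -1.] F [-0.06  0.26 -7.72] T [ 0.02 -0.04  0.02] w 0.12214754806977275
```

```bash
python3 -m jog '[0,0,0.1,0,0,0,0,0,0.1,0,0,0,0,0,0,0,0,0,0,0,0,0,0,0]'; python3 go.py
```

```text
time: 12.8
eef_pos: [556.1, -271.3, 222.1]
tool_rot: [-0.0, 1.0, -0.028, 0.001]
force: [-0.2, 0.8, -5.9]
gripper_width: 0.126
t 12.8 p [ 556.14 -271.32  222.08] yaw -3.2164831808596226 zaxis [ 0. -0. -1.] F [-0.24  0.76 -5.94] T [ 0.21 -0.08 -0.04] w 0.12561707285523022
```

```bash
python3 -m jog '[0,0,0.1,0,0,0,0,0,0.1,0,0,0,0,0,0,0,0,0]'; python3 go.py;  python3 -m jog '[0,0,0.1,0,0,0,0,0,0,0,0,0]'; python3 go.py;python3 - <<'E'
from h import *
import pickle
t=cam('top');s=cam('scene');pickle.dump((t,s),open('d3.pkl','wb'))
crop(s,310,75,420,180,7,'pics/s14.png')
E
```

```text
time: 13.1
eef_pos: [556.8, -271.1, 222.0]
tool_rot: [0.0, 1.0, -0.028, 0.003]
force: [-0.4, 0.4, -7.8]
gripper_width: 0.122
t 13.1 p [ 556.84 -271.08  222.03] yaw -3.205953001043414 zaxis [ 0.01 -0.   -1.  ] F [-0.38  0.43 -7.76] T [0.05 0.03 0.  ] w 0.12244578873654119
time: 13.3
eef_pos: [557.4, -270.9, 221.9]
tool_rot: [0.0, 1.0, -0.028, 0.003]
force: [-2.0, 0.9, -5.5]
gripper_width: 0.125
t 13.3 p [ 557.36 -270.94  221.9 ] yaw -3.2030032636301478 zaxis [ 0.01 -0.   -1.  ] F [-2.03  0.92 -5.48] T [ 0.27  0.17 -0.07] w 0.1252171246603053
```

View pics/s14.png

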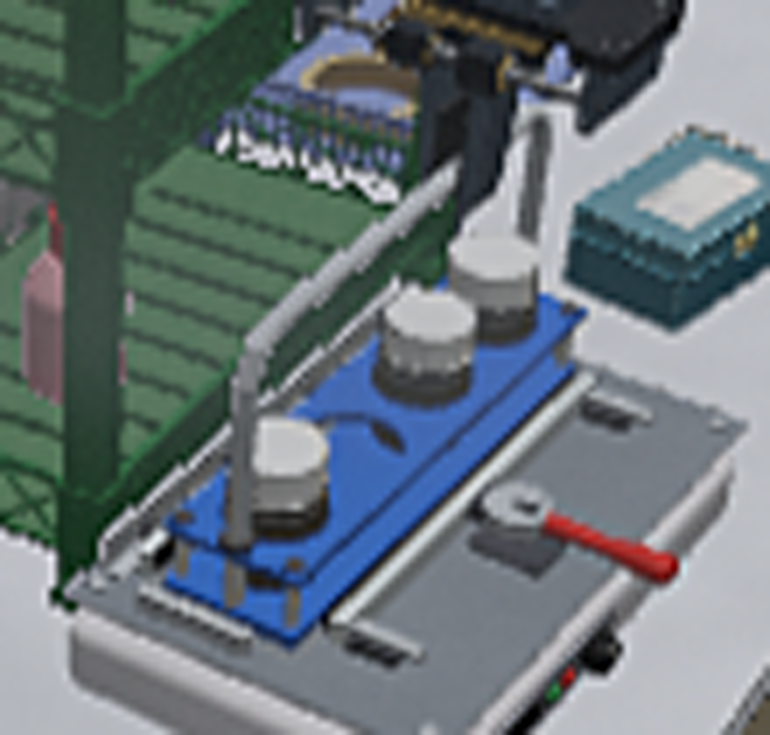

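```bash
python3 - <<'E'
from h import *
import pickle
t,s=pickle.load(open('d3.pkl','rb'))
crop(s,230,0,640,400,1.5,'pics/s15.png');crop(t,300,30,600,380,1.7,'pics/t15.png')
st=readout.get_state();print(st['qpos'],st['joint_torque'])
E
```

```text
[-0.55050601  0.47574016  1.35475832  0.00304018  1.30499913 -0.4954024 ] [-1.23494871e+00 -8.51766372e+01 -3.93593538e+01 -5.17717022e-01
 -1.08068682e+00 -1.09668594e-02]
```

View pics/s15.png

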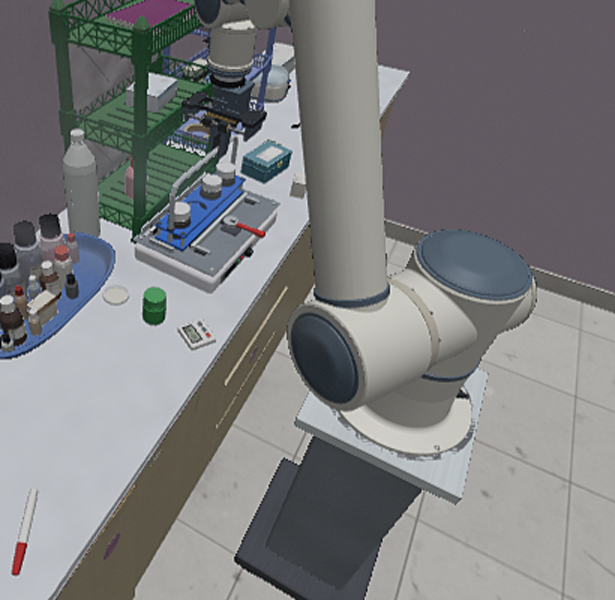

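View pics/t15.png

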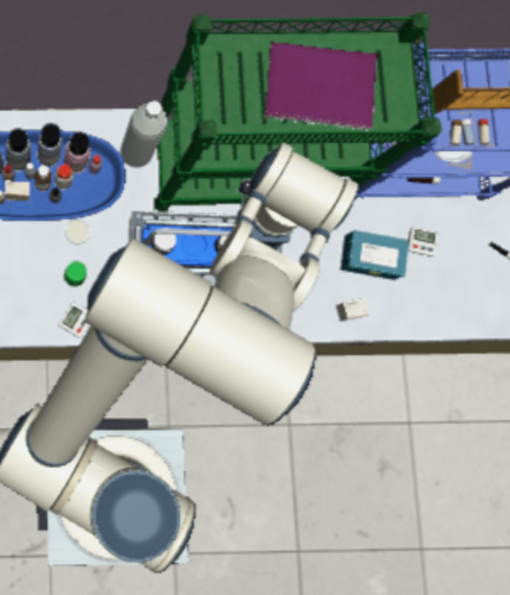

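```bash
python3 -m jog '[-0.1,0,0.3,0,0,0]'; python3 go.py
```

```text
time: 13.5
eef_pos: [557.4, -271.5, 220.5]
tool_rot: [0.001, 1.0, -0.028, 0.005]
force: [-2.8, 3.2, 26.1]
gripper_width: 0.122
t 13.5 p [ 557.35 -271.49  220.49] yaw -3.198126062051189 zaxis [ 0.01 -0.   -1.  ] F [-2.82  3.18 26.14] T [ 0.45  0.32 -0.04] w 0.12156373660222054
```

```bash
python3 -m jog '[0,0,-0.05,0,0,0,0,0,0,0,0,0]'; python3 -m jog '[0,0,0,0,0,0,0,0,0,0,0,0,0,0,0,0,0,0,0,0,0,0,0,0]' 4.5; python3 go.py 555 -271 321 -3.2;python3 - <<'E'
from h import *
import pickle
t=cam('top');s=cam('scene');pickle.dump((t,s),open('d4.pkl','wb'))
crop(s,310,75,420,180,7,'pics/s16.png')
E
```

```text
time: 13.7
eef_pos: [557.3, -271.8, 220.7]
tool_rot: [0.001, 1.0, -0.028, 0.005]
force: [-0.5, -0.3, -6.4]
gripper_width: 0.128
time: 14.1
eef_pos: [557.8, -272.5, 220.8]
tool_rot: [0.002, 1.0, -0.028, 0.005]
force: [-0.6, -0.5, 0.2]
gripper_width: 0.443
t 14.1 p [ 557.75 -272.55  220.8 ] yaw -3.21969807091869 zaxis [ 0.01 -0.   -1.  ] F [-0.63 -0.46  0.21] T [-0.01 -0.08 -0.02] w 0.44263321689220453
shift cm [ -0.18  -0.1  -10.02] len 10.024896670886344
rot deg [ 0.19 -0.61 -0.02]
```

View pics/s16.png

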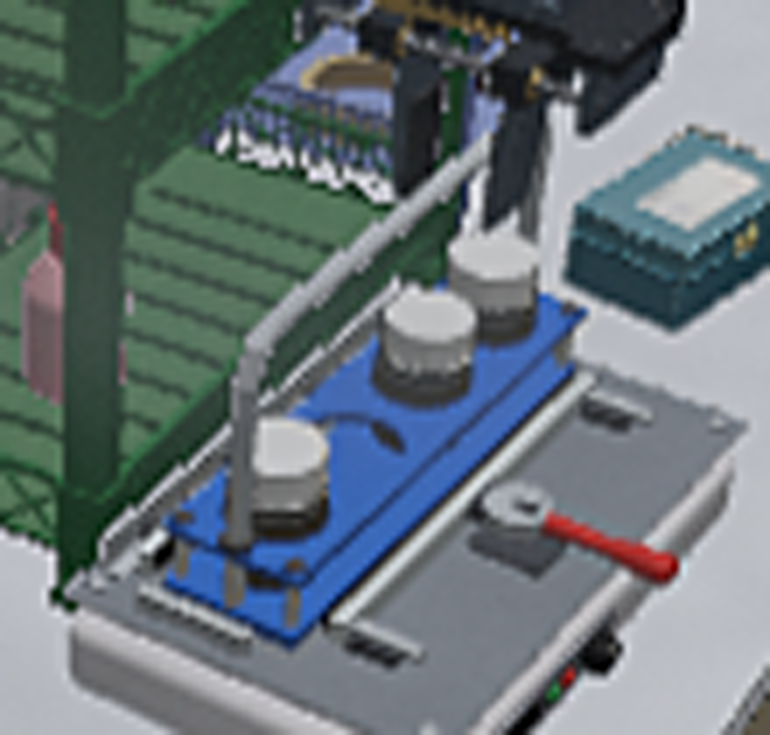

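```bash
python3 -m jog '[-0.15,0,-0.5,0,0,0,0,0,-1.2,0,0,0,0,0,-2,0,0,0,0,0,-2.5,0,0,0,0,0,-2,0,0,0,0,0,-0.5,0,0,0]'; python3 -m jog '[-3,-2,0,0,0,8,-3,-2,0,0,0,8,-3,-2,0,0,0,8,-3,-2,0,0,0,8,0,-2,0,0,0,8,0,0,0,0,0,8,0,0,0,0,0,8,0,0,0,0,0,8,0,0,0,0,0,8,0,0,0,0,0,8]' 0; python3 go.py 420.5 -169.4 200 -93.4
```

```text
time: 14.8
eef_pos: [554.8, -271.9, 314.4]
tool_rot: [0.002, 1.0, -0.028, 0.005]
force: [1.0, -0.6, 0.2]
gripper_width: 0.493
time: 15.8
eef_pos: [468.3, -142.9, 313.3]
tool_rot: [-0.002, 0.73, -0.684, 0.006]
force: [0.4, 0.4, 0.1]
gripper_width: -0.003
t 15.8 p [ 468.34 -142.86  313.25] yaw -86.2650473802061 zaxis [ 0.01 -0.01 -1.  ] F [0.43 0.44 0.09] T [ 0.04  0.02 -0.08] w -0.002684910883866799
shift cm [ 2.27  5.08 11.28] len 12.577354608301167
rot deg [-0.71 -0.3   7.14]
```

```bash
python3 -m jog '[0.8,1.2,1.5,0,0,3.5,0.7,1.3,2,0,0,3.6,0.5,1.2,2,0,0,0,0.3,1.2,2,0,0,0,0,0,0,0,0,0,0,0,0,0,0,0]'; python3 go.py 420.5 -169.4 86 -93.4;python3 - <<'E'
from h import *
import pickle
t=cam('top');s=cam('scene');pickle.dump((t,s),open('d5.pkl','wb'))
crop(s,310,75,430,185,6,'pics/s17.png');crop(t,355,130,485,235,6,'pics/t17.png')
E
```

```text
time: 16.4
eef_pos: [419.1, -165.7, 236.2]
tool_rot: [0.003, -0.682, 0.731, -0.007]
force: [0.5, 0.6, 0.1]
gripper_width: 0.002
t 16.4 p [ 419.06 -165.68  236.2 ] yaw -94.01706657112172 zaxis [ 0.01 -0.01 -1.  ] F [0.46 0.58 0.12] T [0.08 0.08 0.04] w 0.002320941062010396
shift cm [ 0.29  0.05 15.02] len 15.02549662953298
rot deg [-0.84 -0.27 -0.62]
```

View pics/s17.png

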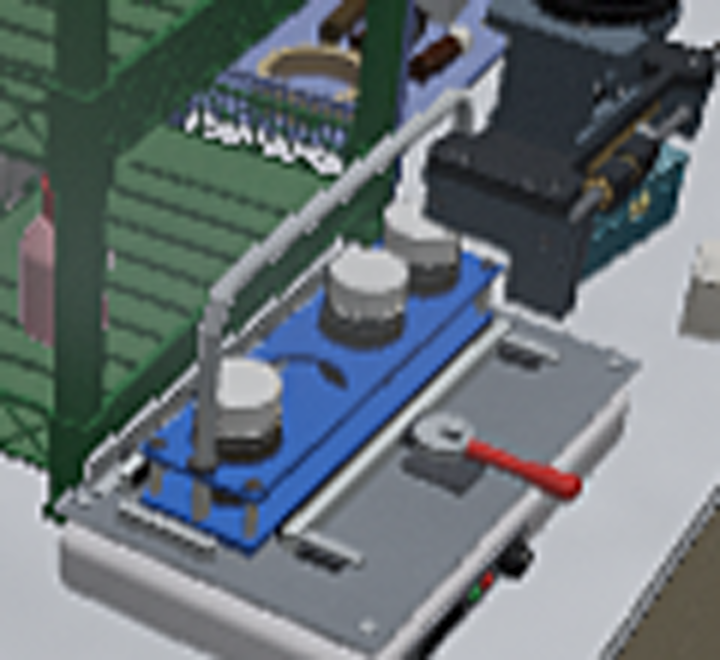

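View pics/t17.png

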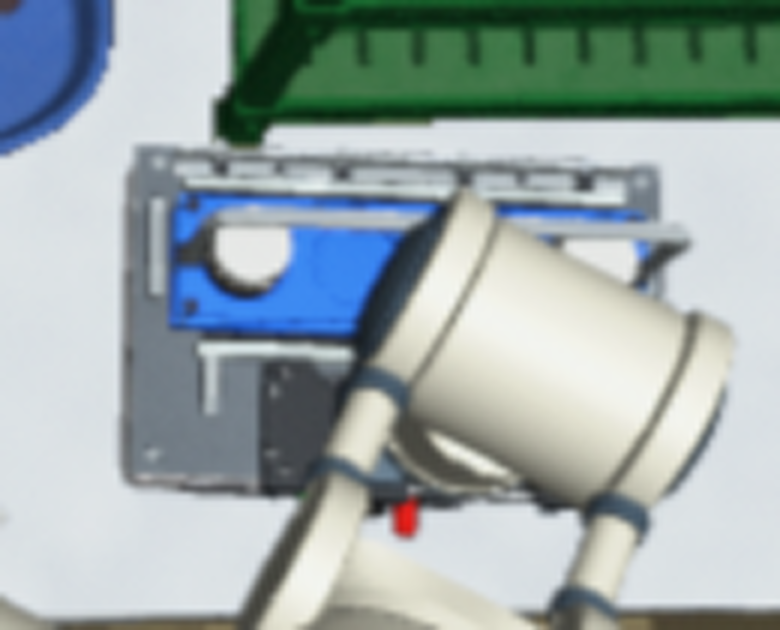

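```bash
python3 -m jog '[0,0,1.5,-0.8,-0.2,-0.6,0,0,3,0,0,0,0,0,3,0,0,0,0,0,3,0,0,0,0,0,2,0,0,0,0,0,1.2,0,0,0,0,0,0,0,0,0,0,0,0,0,0,0]'; python3 go.py 420.5 -169.4 87 -93.4
```

```text
time: 17.3
eef_pos: [427.0, -167.2, 95.2]
tool_rot: [0.001, -0.688, 0.725, -0.004]
force: [0.2, -1.0, 0.3]
gripper_width: 0.004
t 17.3 p [ 427.01 -167.17   95.18] yaw -92.9945769228122 zaxis [ 0.01 -0.01 -1.  ] F [ 0.15 -0.95  0.26] T [0.01 0.03 0.05] w 0.0037364852902705232
shift cm [0.25 0.64 0.82] len 1.068897614776318
rot deg [-0.39 -0.28  0.41]
```

```bash
python3 -m jog '[0.6,0.4,0.4,0,0,0.4,0.6,0.3,0.4,0,0,0,0.8,0.1,0,0,0,0,0.8,0.1,0,0,0,0,0.8,0.1,0,0,0,0,0.8,0.1,0,0,0,0,0,0,0,0,0,0]'; cat > lev.py <<'E'
from h import *
p=readout.get_state()['eef_pos'];d=p[:2]-[480,-213]
ex=np.array([.998,-.059]);ey=np.array([.059,.998]);print('plat rel pivot',d@ex,d@ey,'z',p[2])
E
python3 go.py; python3 lev.py;python3 - <<'E'
from h import *
s=cam('scene');crop(s,330,85,430,185,6,'pics/s18.png')
E
```

```text
time: 18.0
eef_pos: [413.9, -214.7, 89.1]
tool_rot: [0.002, -0.685, 0.728, -0.006]
force: [1.0, 3.6, 0.3]
gripper_width: 0.005
t 18.0 p [ 413.87 -214.71   89.08] yaw -93.46639872271068 zaxis [ 0.01 -0.01 -1.  ] F [0.99 3.64 0.35] T [ 0.63 -0.14  0.15] w 0.00513980593762997
plat rel pivot -65.89961158238755 -5.610578245295387 z 89.08175098861737
```

View pics/s18.png

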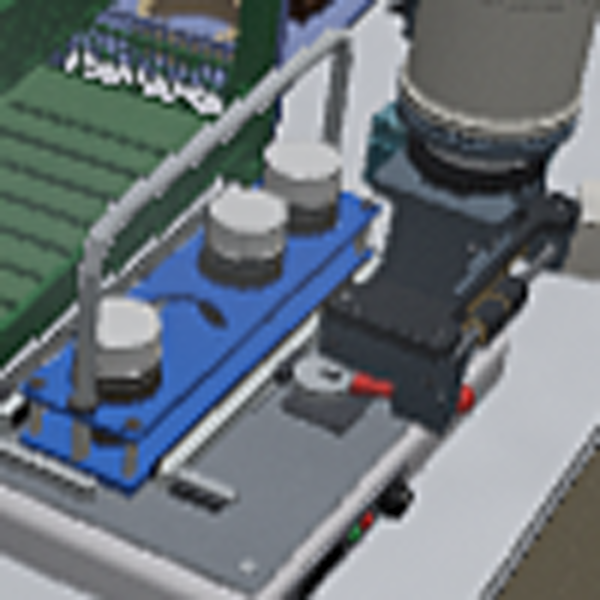

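```bash
python3 -m jog '[0.8,-0.1,0,0,0,0,0.8,-0.2,0,0,0,0,0.8,-0.4,0,0,0,0,0.8,-0.5,0,0,0,0,0.6,-0.5,0,0,0,0,0,0,0,0,0,0]'; python3 go.py; python3 lev.py
```

```text
time: 18.65
eef_pos: [425.5, -250.8, 88.9]
tool_rot: [0.003, -0.685, 0.728, -0.0]
force: [0.0, 0.5, 1.0]
gripper_width: 0.008
t 18.65 p [ 425.5  -250.78   88.89] yaw -93.49247307287509 zaxis [ 0.  0. -1.] F [0.02 0.53 0.95] T [0.18 0.06 0.01] w 0.008039754504962096
plat rel pivot -52.16240490794758 -40.91732681491253 z 88.88894554158898
```

```bash
python3 -m jog '[0.6,-0.5,0,0,0,0,0.5,-0.6,0,0,0,0,0.5,-0.8,0,0,0,0,0.4,-0.8,0,0,0,0,0.2,-0.8,0,0,0,0,0,0,0,0,0,0]'; python3 go.py; python3 lev.py;python3 - <<'E'
from h import *
s=cam('scene');crop(s,330,85,430,185,6,'pics/s19.png')
E
```

```text
time: 19.25
eef_pos: [444.7, -267.5, 86.2]
tool_rot: [-0.002, -0.686, 0.728, 0.016]
force: [-0.9, -0.4, 0.3]
gripper_width: 0.004
t 19.25 p [ 444.7  -267.52   86.23] yaw -93.39861545718321 zaxis [-0.02  0.02 -1.  ] F [-0.87 -0.36  0.34] T [-0.06  0.2  -0.05] w 0.004499291234067494
plat rel pivot -32.01451467673792 -56.49561823550284 z 86.22790910298549
```

View pics/s19.png

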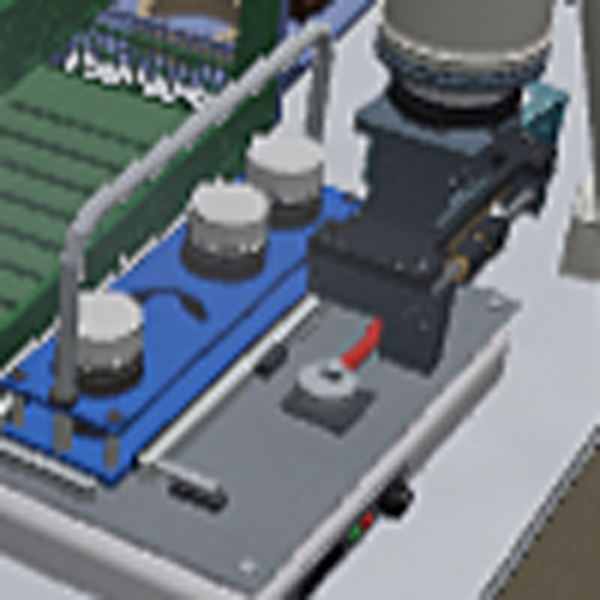

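```bash
python3 -m jog '[0.3,-0.7,0,0,0,0,0.2,-0.7,0,0,0,0,0.1,-0.8,0,0,0,0,0,-0.8,0,0,0,0]'; python3 go.py 0 0 0 -93.4; python3 lev.py;python3 - <<'E'
from h import *
s=cam('scene');crop(s,330,85,430,185,6,'pics/s20.png')
E
```

```text
time: 19.7
eef_pos: [446.9, -266.0, 83.1]
tool_rot: [-0.013, -0.686, 0.726, 0.04]
force: [-48.8, -4.8, 26.4]
gripper_width: 0.007
t 19.7 p [ 446.9  -266.03   83.11] yaw -93.30416209530428 zaxis [-0.07  0.04 -1.  ] F [-48.8   -4.83  26.39] T [-0.97  8.62 -0.07] w 0.007289246653953547
shift cm [-23.67  45.31  12.68] len 52.66874334196606
rot deg [4.4  2.05 0.17]
plat rel pivot -29.903442421186423 -54.87404485602556 z 83.11409254162291
```

View pics/s20.png

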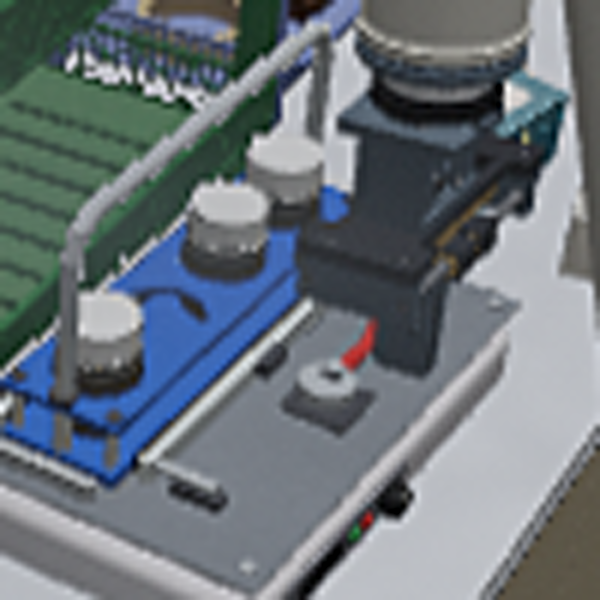

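```bash
python3 -m jog '[0,0.5,0,2,1,0,0,1,0,2,1,0,0,1.5,-0.5,0,0,0,0,2,-1.5,0,0,0,0,1.5,-3,0,0,0,0,0,-4,0,0,0,0,0,-4,0,0,0,0,0,-4,0,0,0,0,0,-4,0,0,0]'; python3 go.py; python3 -m jog '[0,3,-2,0,0,0,0,4,-2,0,0,0,0,4,0,0,0,0,-4,0,0,0,0,0,0,0,0,0,0,0]';python3 go.py;python3 - <<'E'
from h import *
import pickle
t=cam('top');s=cam('scene');pickle.dump((t,s),open('d6.pkl','wb'))
crop(s,310,75,430,185,6,'pics/s21.png');crop(t,355,130,485,235,6,'pics/t21.png')
E
```

```text
time: 20.65
eef_pos: [373.7, -262.0, 300.4]
tool_rot: [-0.005, -0.687, 0.727, 0.01]
force: [0.7, 0.2, 1.0]
gripper_width: 0.005
t 20.65 p [ 373.73 -262.05  300.4 ] yaw -93.27901532583058 zaxis [-0.02  0.01 -1.  ] F [0.66 0.23 1.03] T [-0.05 -0.03  0.02] w 0.004506262304292599
time: 21.15
eef_pos: [261.2, -219.2, 353.0]
tool_rot: [-0.006, -0.683, 0.73, 0.005]
force: [-0.4, -0.3, -1.0]
gripper_width: 0.005
t 21.15 p [ 261.18 -219.18  352.99] yaw -93.7633006409204 zaxis [-0.02 -0.   -1.  ] F [-0.41 -0.33 -0.99] T [0.05 0.02 0.02] w 0.005277388391097064
```

View pics/s21.png

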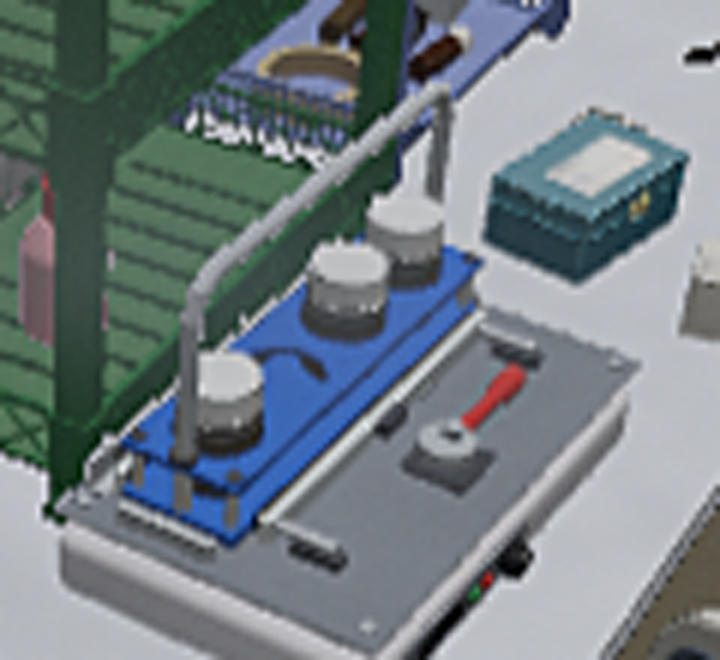

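View pics/t21.png

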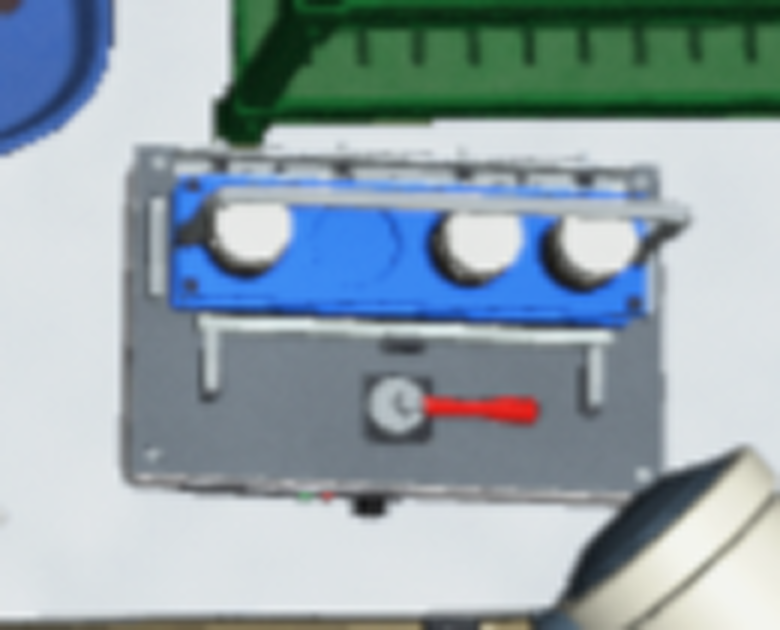

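```bash
python3 - <<'E'
from fit import *
import pickle
t,s=pickle.load(open('d6.pkl','rb'));t0,s0=pickle.load(open('d0.pkl','rb'))
np.set_printoptions(precision=2,suppress=True)
f=lambda x,y,z:ray(t,355+x/6-.5,130+y/6-.5,z)
a=f(430,405,93.5);b=f(537,411,93.5);d=(b-a)[:2]
ex=np.array([.998,-.059]);ey=np.array([.059,.998])
print('lever dir plat',d@ex,d@ey,'theta',np.arctan2(-(d@ey),-(d@ex)))
c,e=f(200,320,96),f(612,338,96);d2=(e-c)[:2];print('bar-lever angle',np.arctan2(*d)-np.arctan2(*d2))
g=lambda x,y,z:ray(s,310+x/6-.5,75+y/6-.5,z)
a=g(465,425,93.5);b=g(517,372,93.5);d=(b-a)[:2];print('scene theta',np.arctan2(-(d@ey),-(d@ex)))
C=np.array([f(*p,125)[:2] for p in[(176,178),(170,306),(628,326),(658,214)]]);
# lids
L=np.array([f(*p,165)[:2] for p in[(250,227),(480,237),(595,243)]]);print('lids',L)
P0=np.array([568,-216.5])
for l in L: print('plat',(l-P0)@ex,(l-P0)@ey)
dd=L[0]-L[2];print('carrier yaw',-np.arctan2(dd[0],dd[1]))
for n,p in dict(timer=(330,200,370,235),dish=(330,158,360,178),marker=(195,198,240,225)).items():
    x0,y0,x1,y1=p
    print(n,'mean abs diff', np.abs(t['image'][y0:y1,x0:x1].astype(int)-t0['image'][y0:y1,x0:x1]).mean())
print(readout.get_state()['time'])
E
```

```text
lever dir plat -0.9182687263048616 -69.24629384491176 theta 1.5575361961130407
bar-lever angle 0.012565941203331654
scene theta 1.5769867979315368
lids [[ 575.69 -104.15]
 [ 567.1  -248.3 ]
 [ 562.17 -320.35]]
plat 1.0470501749393246 112.58402754999432
plat 0.9822544186084331 -31.79145975529281
plat 0.3071567510061943 -103.98274177282768
carrier yaw -0.06246596310947376
timer mean abs diff 2.828095238095238
dish mean abs diff 2.9477777777777776
marker mean abs diff 2.7925925925925927
21.25
```

```bash
python3 -m jog '[0,0,0,0,0,0,0,0,0,0,0,0,0,0,0,0,0,0]'; python3 -c "
from bench import ticket
print(ticket.finish_job())"
```

```text
time: 21.55
eef_pos: [263.0, -222.5, 353.0]
tool_rot: [-0.007, -0.685, 0.729, 0.005]
force: [-0.4, -0.2, 0.0]
gripper_width: 0.006
the job is handed in; nothing more can be done
None
```

The carrier is clamped on the shaker and the job was handed in at 21.6 s; no verdict came back.

**What I did**
- **Trial lift:** I gripped the handle about 55 mm from its middle, toward the end with two jars. A 24 mm trial lift showed it level to within about 0.5°. That point was already the balance point, so I did not put the carrier down and shift my grip.
- **Carrying:** I raised it, checked the lean again on the way up, and carried it over the shaker. The leaning angle stayed under about 1° in the measurements I could make.
- **Setting down:** I lowered it until the platform carried it, with a brief press of about 26 N measured at the wrist, then released it.
- **Clamping:** I swung the lever to its stop with the closed fingers and backed the arm away.

**Last checks**
- **Lever:** it measured about 1.56 rad from one camera and 1.58 from the other, so it is fully over.
- **Carrier:** about 1 mm from its clamped place across, 4 mm off the middle lengthways, and square within 0.01 rad. The cameras are calibrated to about 2 mm, so the 3 mm limit across has little margin.
- **Jars:** all three stand in their pockets.
- **Timer, dish and marker:** unchanged between the first and last pictures.
- **Arm:** it is clear of everything, with force readings near zero.

**Less certain points**
- The lever push went further than needed: at the stop the wrist read about 55 N and the tool tilted about 4° before I backed off. That is under the 120 N wrist limit, but above 40 N if it counts as the gripper's body pressing.
- I did not measure the clamp force on the carrier; I am inferring it from the lever being at its stop.
- The automatic lean check failed on some pictures taken over the shaker. There I compared the carrier's corners and lids with a level pose instead, and they agreed.

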